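Comb loose rods into a grooved tray and slide it to the packing mark

ROBOT

A 7-joint arm with a two-finger parallel gripper is mounted at the origin on a cart in front of the work surface, level with it; the furniture and walls round the work are solid. World frame = base frame: x ahead of the robot, y to its left, z up, the work surface at z = 0. Lengths are in m, angles in rad, forces in N, time in s.
With the tool pointing down it reaches from about 0.375 to 0.925 m from the base axis. Payload 3.1 kg.
Tool frame: the origin (TCP) lies between the finger pads; the fingertips stand 19 mm ahead of it and the grasp point (between the pads) is the TCP; z points along the fingers, y is the line along which they close (so a half turn about z gives the same grasp; the last joint's range is limited). The gripper opens to 85 mm and grips with 20 to 120 N. Pads are 22 mm wide; open, the fingers measure 114 mm over their backs; the gripper's body (76 mm by 85 mm) begins 54 mm behind the grasp point. The pads swing forward as they close: fully open they stand 13 mm farther back than shut.
Start: joints at [-1.253, 0.383, 0.044, 1.598, -0.018, 1.161, -0.05], TCP at [0.263, 0.595, 0.222] pointing down, gripper open.
Joint ranges: [-2.61, 2.61], [-0.41, 2.15], [-1.48, 1.57], [0, 2.5], [-1.57, 4.71], [0.05, 1.97], [-2.85, 2.85]. Speed limits (rad/s): [2.79, 2.79, 3.14, 3.14, 3.14, 3.14, 3.14].

INTERFACE

Orientations are given as a unit quaternion [x, y, z, w].
In Python, from bench import ctrl gives the robot as it stands.
- The arm moves only by the shell command python3 -m creep 'ROWS' [FORCE]. ROWS is JSON, a list of rows, each an object of numbers: "gripper": the opening, from 0 (shut) to 1 (fully open); "x", "y", "z": the shift along the tool's x, y, z as a fraction of full scale; "wx", "wy", "wz": the turn, a rotation vector about the tool's x, y, z as a fraction of full scale. In form: [{"gripper": .., "x": .., "y": .., "z": .., "wx": .., "wy": .., "wz": ..}, ...]. A call has 1 to 20 rows; each row is the pose to reach, as a shift and turn from the pose commanded when the call began, along the tool's axes at that moment; what a row does not reach only later rows make up. Full scale, the value 1, is 100 mm for a shift and 90 degrees for a turn. A row lasts 1/12 s, in which the tool goes at most 41.7 mm and 7.16 degrees, less where a joint would pass 70% of its speed; a pose out of reach is approached as far as the arm can. A call with a number of a shift or a turn outside -1 to 1 is refused whole. A call with a gripper value outside its range is refused whole. The fingers move at their own pace and stop on an object; FORCE is the grip in N (left out, the last holds). Time passes only in rows, so rows that repeat a pose let the fingers close. It gives the time, the measured TCP pose, the force, the opening and the grip force at its end, in the units of the state.
- ctrl.get_state(): the state, without advancing time (a new reading comes with each control period).
- ctrl.camera(name): name is "side" or "top" or "wrist"; returns the picture (384x512x3 uint8, blue, green, red); there is no depth.
- ctrl.calibration(name): a dict with "mtx" (3x3 intrinsics, pixels), "rvec" (rotation vector, rad) and "tvec" (3), from world to camera coordinates, as OpenCV has them. Camera axes: x right, y down, z forward; pixel columns grow to the right and rows downward; lengths in m; the calibration is good to about 2 mm. A picture is of the moment at which its call begins: read the wrist's pose just before it. calibration takes no time and is no camera call; for the wrist camera it gives the pose at the moment of the call.
- ctrl.sign_off(): hands the job in; it is judged then, once.
The state is a dict: "time_s": time; "joint_positions": joint angles; "qvel": joint speeds; "joint_torque": joint torques, N m; "tool_pos": TCP position; "orientation": TCP orientation; "contact_force": force on the tool from outside, world axes, zero at the start; "wrist_torque": the same for the moment, N m; "grip_width": finger opening in m; "grip_force": force on a finger pad.
Only numpy, scipy, OpenCV 4.12 (cv2) and the standard library are available. Lean on these libraries where they do the work, as an engineer would, in place of code of your own. Each camera call takes 0.05 s, during which the arm holds its last target. There are 200 camera calls.

TASK

Get the tray of rods ready for packing: put the odds and ends left on the packing mark (the counter and weights there) into the small bin, and comb the rods with the rake, while the tray stays at the comb mark, until every rod lies down in a groove of its own, without touching the rods with the gripper. Then slide the tray squarely onto the packing mark, without lifting it and with the rods still in their grooves. Leave the rake standing in its rest, tines down, and do not disturb the belt coil and the screwdriver.

Things in the scene. Friction and masses are not known exactly. Their poses are not given: they have to be found in the camera images.
- tray: Loose grey plastic tray of 0.9 kg, 134 (x) x 207 (y) x 35 mm high, open on top, smooth inside. Origin: centre of its underside on the table, z up. Walls 6 mm thick, inside 122 x 195 mm. Its -x side, with the grip post, faces the robot. At the start up to four rods lie askew on its ridges; the last 35 mm inside its +y wall are free of rods, so a rake can be let down there.
- tray_floor (a point): Centre of the tray's floor, 8 mm above its underside. Nine grooves run along the tray's x, 21 mm apart (centres at y = -84, -63 .. +84 mm), between sharp 45 degree ridges that stand 7.5 mm above the floor. A rod down in a groove has its axis 7 mm and its top 14 mm above the floor; a rod lying across the ridges has its axis about 14.5 mm above the floor.
- tray_post (a point): Middle of the top of the tray's grip post, a black upright block outside its -x wall: 14 mm (tray's x) x 30 mm (tray's y), its top 75 mm above the table; x = -83, y = 0 mm from the tray's origin. Pinch it across its 30 mm and slide.
- rake: Loose hand rake of 0.15 kg, stands by itself on its tines. Origin: middle of the tine tips, z up. Tines 8 x 8 mm, 30 mm long, in two staggered rows (y = -9 and +9 mm), together 98 mm long in x and 26 mm thick in y, under a wooden bar 104 x 30 mm at 30 to 42 mm height. Smooth tines. At the start it stands in its rest.
- rake_grip (a point): Middle of the top of the rake's grip, an upright wooden block 40 (x) x 22 (y) mm, 42 to 99 mm above the tips. To comb: rake upright, its x along the grooves, tips about 15.5 mm above the tray's floor (over rods in grooves, yet low enough to push rods on the ridges), drawn slowly across the grooves along the tray's y; askew rods line up and drop into the next empty groove.
- rake_rest: Fixed aluminium trough, 60 (x) x 126 (y) x 16 mm high, walls and floor 4 mm; origin: centre of its underside. The rake stands in it with the rake's x along the trough's y.
- bin: Fixed grey open bin, 80 (x) x 156 (y) x 20 mm high, walls and floor 4 mm; origin: centre of its underside. It may stand left or right of the rake rest, on the front edge of the table to the robot's right, just in front of the conveyor (whose top is 85 mm high).
- comb_mark: Place on the table, four flat black corner brackets round the tray's starting position; origin: its centre; no height.
- pack_mark: Place on the table beyond the tray, farther from the robot: four flat black corner brackets 148 x 226 mm; origin: its centre, where the tray's origin belongs, with the tray's x along the mark's x (grip post at the mark's -x side).
- tally: Tally counter, white and flat, 52 x 47 x 18 mm, loose on the packing mark; origin: centre of its underside. Absent in some runs.
- weight_big: Yellowish calibration weight, 39 mm wide below, 62 mm high, 0.5 kg, with a knob 24 mm wide from 45 mm up, loose on the packing mark; origin: centre of its underside. Absent in some runs.
- weight_small: The smaller weight of the same form, 29 mm wide below, 46 mm high, 0.2 kg, with a knob 20 mm wide from 34 mm up, loose on the packing mark; origin: centre of its underside. Absent in some runs.
- belt_coil: Bystander: brown flat belt coil, 68 x 68 x 15 mm, loose on the table's front edge; origin: centre of its underside.
- driver: Bystander: screwdriver 190 mm long with a dark handle, loose on the table's front edge; origin: about its middle, underside.
- rod0: Bright metal rod, 14 mm thick and 110 mm long, 50 g, smooth, slippery; origin: its middle, on its axis; its x runs along the rod. Lies in the tray, or is absent.
- rod1: Bright metal rod, 14 mm thick and 110 mm long, 50 g, smooth, slippery; origin: its middle, on its axis; its x runs along the rod. Lies in the tray, or is absent.
- rod2: Bright metal rod, 14 mm thick and 110 mm long, 50 g, smooth, slippery; origin: its middle, on its axis; its x runs along the rod. Lies in the tray, or is absent.
- rod3: Bright metal rod, 14 mm thick and 110 mm long, 50 g, smooth, slippery; origin: its middle, on its axis; its x runs along the rod. Lies in the tray, or is absent.

How it is judged:
On the way, in this order (a step that is already met when the one before it is completed fails the run):
1. the rake's tines push a rod in the tray ((contact force between rake and rod0 above 0.03 N or contact force between rake and rod1 above 0.03 N or contact force between rake and rod2 above 0.03 N or contact force between rake and rod3 above 0.03 N)).
2. every rod lies in a groove while the tray is still at the comb mark (z of each of rod0, rod1, rod2, rod3 in the frame of tray below 0.0175 m and angle between the x axis of each of rod0, rod1, rod2, rod3 and the x axis of tray, either way round below 0.08 rad and x of rod0 in the frame of tray between -0.061 and 0.061 m and y of rod0 in the frame of tray between -0.0975 and 0.0975 m and x of rod1 in the frame of tray between -0.061 and 0.061 m and y of rod1 in the frame of tray between -0.0975 and 0.0975 m and x of rod2 in the frame of tray between -0.061 and 0.061 m and y of rod2 in the frame of tray between -0.0975 and 0.0975 m and x of rod3 in the frame of tray between -0.061 and 0.061 m and y of rod3 in the frame of tray between -0.0975 and 0.0975 m and horizontal distance between tray and comb_mark below 0.05 m), for 0.2 s.
3. the tray, rods in their grooves, stands on the packing mark (horizontal distance between tray and pack_mark below 0.015 m and z of each of rod0, rod1, rod2, rod3 in the frame of tray below 0.0175 m and angle between the x axis of each of rod0, rod1, rod2, rod3 and the x axis of tray, either way round below 0.08 rad), for 0.2 s.
At the end, for the whole second after the job is handed in: Every rod lies in a groove of the tray (axis within 2.5 mm of its seated height, within 0.08 rad of the groove); the tray stands still within 15 mm and 0.12 rad of the packing mark; the rake stands upright in its rest; every counter or weight that was there lies in the bin, at rest (all of step 3 and x of rod0 in the frame of tray between -0.061 and 0.061 m and y of rod0 in the frame of tray between -0.0975 and 0.0975 m and x of rod1 in the frame of tray between -0.061 and 0.061 m and y of rod1 in the frame of tray between -0.0975 and 0.0975 m and x of rod2 in the frame of tray between -0.061 and 0.061 m and y of rod2 in the frame of tray between -0.0975 and 0.0975 m and x of rod3 in the frame of tray between -0.061 and 0.061 m and y of rod3 in the frame of tray between -0.0975 and 0.0975 m and angle between the x axis of tray and the x axis of pack_mark, either way round below 0.12 rad and height (world z) of tray below 0.004 m and linear speed of tray below 0.01 m/s and x of rake in the frame of rake_rest between -0.02 and 0.02 m and y of rake in the frame of rake_rest between -0.025 and 0.025 m and height (world z) of rake below 0.01 m and angle between rake's own z axis and vertical below 0.12 rad and x of tally in the frame of bin between -0.038 and 0.038 m and y of tally in the frame of bin between -0.075 and 0.075 m and height (world z) of each of tally, weight_big, weight_small below 0.045 m and linear speed of each of tally, weight_big, weight_small below 0.02 m/s and x of weight_big in the frame of bin between -0.038 and 0.038 m and y of weight_big in the frame of bin between -0.075 and 0.075 m and x of weight_small in the frame of bin between -0.038 and 0.038 m and y of weight_small in the frame of bin between -0.075 and 0.075 m); the robot touches nothing.
It fails at once if the tray is lifted or tipped (height (world z) of tray above 0.012 m or angle between tray's own z axis and vertical above 0.12 rad).
It fails at once if the gripper touches a rod (contact force between the fingers and rod0 above 0.5 N or contact force between the fingers and rod1 above 0.5 N or contact force between the fingers and rod2 above 0.5 N or contact force between the fingers and rod3 above 0.5 N).
It fails at once if the belt coil or the screwdriver is disturbed (distance of any of belt_coil, driver from where it was at the start of the episode above 0.03 m).
Of rod0, rod1, rod2, rod3 only 2 to 4 are there at a start; the rules pass over those that are not, and their reading is None.
Of tally, weight_big, weight_small only 2 to 3 are there at a start; the rules pass over those that are not, and their reading is None.
At some moment in a run one of tally, weight_big, weight_small may be knocked a few centimetres aside while the robot is not near it.
It also fails if it takes over 210 s, if anything falls off the work surface, if the arm or the gripper's body presses on something with over 40 N, if the wrist force passes 120 N, or if a joint passes its speed limit or range.

## Working session

There is one attempt and no reset: what is moved stays moved. The work goes in short steps, Python scripts to look and compute and a shell command to move; the robot and the scene stay as the last step left them, time stands still between calls to the robot, and variables do not carry over. Pictures are saved under pics/ and viewed, at most 14 in all, crops included, and the job is handed in when it is done.

```bash
ls; mkdir -p pics; cat > h.py <<'E'
import numpy as np,cv2
from scipy.spatial.transform import Rotation as R
from bench import ctrl
def ray(c,uv):
    k=ctrl.calibration(c) if isinstance(c,str) else c
    M=np.array(k["mtx"]);Rm=cv2.Rodrigues(np.array(k["rvec"],float))[0];t=np.array(k["tvec"],float).reshape(3)
    d=Rm.T@np.linalg.inv(M)@np.array([uv[0],uv[1],1.]);return -Rm.T@t,d
def onz(c,uv,z):
    o,d=ray(c,uv);return o+d*(z-o[2])/d[2]
def px(c,p):
    k=ctrl.calibration(c);return cv2.projectPoints(np.array([p],float),np.array(k["rvec"],float),np.array(k["tvec"],float),np.array(k["mtx"]),None)[0].ravel()
def st():
    s=ctrl.get_state();r=R.from_quat(s["orientation"]);return s,np.array(s["tool_pos"]),r
def delta(target,yaw_y=None):
    s,p,r=st();return r.inv().apply(np.array(target)-p)/0.1
E
python3 - <<'E'
from h import *
for c in("top","side"):
    cv2.imwrite(f"pics/{c}0.png",ctrl.camera(c)); print(c,ray(c,(256,192)))
s,p,r=st();print(s["time_s"],p,r.as_matrix().round(3),s["grip_width"],s["contact_force"])
E
```

```text
pics
top (array([0.30393779, 0.06141512, 1.32088158]), array([ 0.15806342, -0.03668265, -0.98678569]))
side (array([0.25168577, 1.37495253, 0.72165784]), array([ 0.17052329, -0.88791965, -0.4277713 ]))
0.1 [0.26223962 0.59379452 0.22050609] [[-0.915  0.404 -0.001]
 [ 0.404  0.915 -0.002]
 [-0.    -0.002 -1.   ]] 0.08566514085155437 [-0.10352959 -0.55931589  0.53277484]
```

View pics/top0.png

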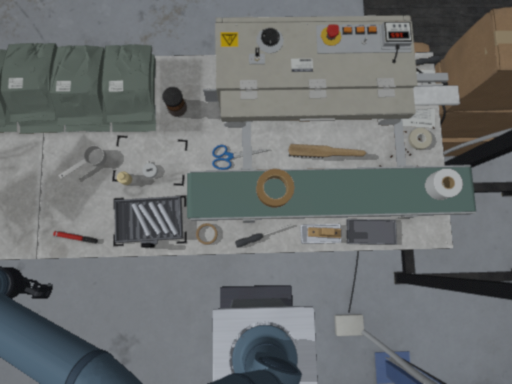

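View pics/side0.png

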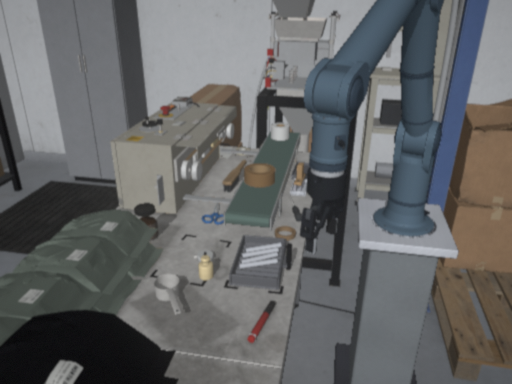

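Top view: tray at about (150,220) with 4 rods, pack mark above it at (152,160) with a weight (123,178) and a tally (150,170); coil (207,233), driver (265,236), rake in its rest (324,233), bin (371,232). Zooming in.

```bash
python3 - <<'E'
from h import *
im=ctrl.camera("top")
a=cv2.resize(im[125:260,105:225],None,fx=4.4,fy=4.4,interpolation=cv2.INTER_CUBIC)
b=cv2.resize(im[215:250,295:405],None,fx=5,fy=5,interpolation=cv2.INTER_CUBIC)
cv2.imwrite("pics/za.png",a);cv2.imwrite("pics/zb.png",b)
for n,uv,z in [("tray",(149,220),.035),("post",(148,244),.075),("weight",(123,178),.05),("tally",(150,170),.018),("rake",(324,233),.1),("bin",(371,232),.02),("coil",(207,233),.015)]:print(n,onz("top",uv,z).round(3))
for u in [(118,139),(186,143),(184,182),(115,180)]:print(onz("top",u,0).round(3))
E
```

```text
tray [0.429 0.35  0.035]
post [0.353 0.343 0.075]
weight [0.561 0.43  0.05 ]
tally [0.592 0.353 0.018]
rake [ 0.371 -0.183  0.1  ]
bin [ 0.375 -0.35   0.02 ]
coil [0.385 0.172 0.015]
[0.703 0.464 0.   ]
[0.685 0.24  0.   ]
[0.554 0.246 0.   ]
[0.565 0.47  0.   ]
```

View pics/za.png

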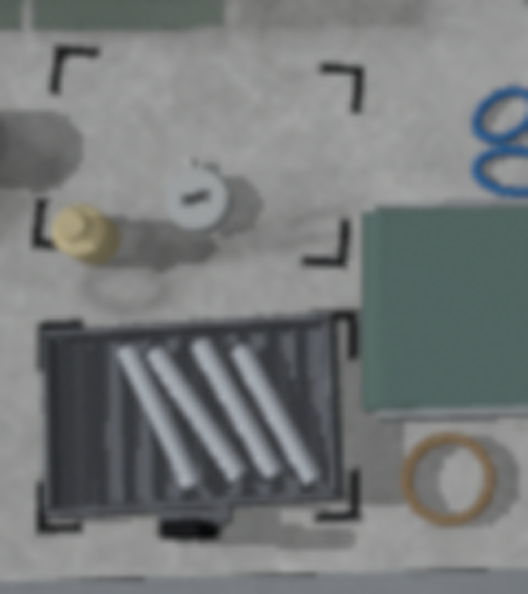

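View pics/zb.png

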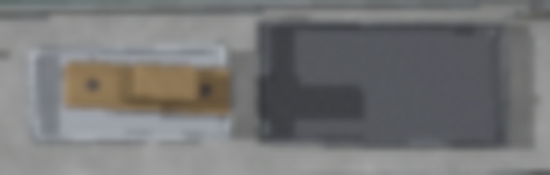

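```bash
python3 -m creep '[{"gripper":1,"z":-0.9,"wz":-0.2645},{"gripper":1,"z":-0.9,"wz":-0.2645},{"gripper":1,"z":-0.9,"wz":-0.2645},{"gripper":1,"z":-0.9,"wz":-0.2645},{"gripper":1,"z":-0.9,"wz":-0.2645},{"gripper":1,"z":-0.9,"wz":-0.2645}]'
python3 -m creep '[{"gripper":1,"x":-1,"y":-1},{"gripper":1,"x":-1,"y":-1},{"gripper":1,"x":-1,"y":-1},{"gripper":1,"x":-1,"y":-1},{"gripper":1,"x":-1,"y":-1}]'
python3 -m creep '[{"gripper":1,"x":-1,"y":-0.9},{"gripper":1,"x":-1,"y":-0.9},{"gripper":1,"x":-1,"y":-0.9},{"gripper":1,"x":-1,"y":-0.9},{"gripper":1,"x":-1,"y":-0.9},{"gripper":1,"x":-1,"y":-0.9}]'
python3 - <<'E'
from h import *
s,p,r=st();print(s["time_s"],p,r.as_matrix().round(3))
print(ray("wrist",(256,192)))
cv2.imwrite("pics/w1.png",ctrl.camera("wrist"))
import pickle;pickle.dump(ctrl.calibration("wrist"),open("w1.pkl","wb"))
E
```

```text
0.15 [0.26225579 0.5939122  0.22065885] [[-0.915  0.404 -0.001]
 [ 0.404  0.915 -0.002]
 [-0.    -0.002 -1.   ]]
(array([0.18909944, 0.62614308, 0.37163793]), array([ 0.27012615, -0.14073917, -0.95266135]))invalid input
invalid input
invalid input
```

View pics/w1.png

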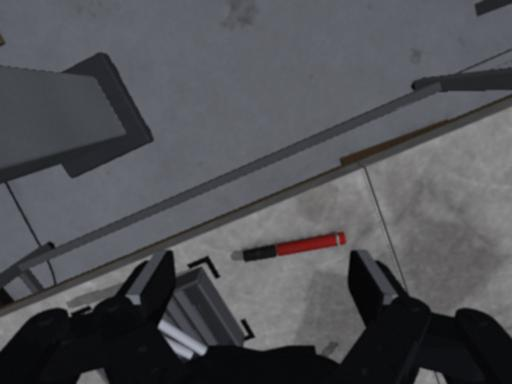

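Wrist view: camera sits at tool +x, fingers at the bottom; the move was refused (all keys are needed).

```bash
python3 -m creep '[{"gripper":1,"x":0,"y":0,"z":-0.9,"wx":0,"wy":0,"wz":-0.2645},{"gripper":1,"x":0,"y":0,"z":-0.9,"wx":0,"wy":0,"wz":-0.2645},{"gripper":1,"x":0,"y":0,"z":-0.9,"wx":0,"wy":0,"wz":-0.2645},{"gripper":1,"x":0,"y":0,"z":-0.9,"wx":0,"wy":0,"wz":-0.2645},{"gripper":1,"x":0,"y":0,"z":-0.9,"wx":0,"wy":0,"wz":-0.2645}]'
python3 -m creep '[{"gripper":1,"x":-1,"y":-1,"z":0,"wx":0,"wy":0,"wz":0},{"gripper":1,"x":-1,"y":-1,"z":0,"wx":0,"wy":0,"wz":0},{"gripper":1,"x":-1,"y":-1,"z":0,"wx":0,"wy":0,"wz":0},{"gripper":1,"x":-1,"y":-1,"z":0,"wx":0,"wy":0,"wz":0},{"gripper":1,"x":-1,"y":-1,"z":0,"wx":0,"wy":0,"wz":0}]'
python3 -m creep '[{"gripper":1,"x":-1,"y":-1,"z":0,"wx":0,"wy":0,"wz":0},{"gripper":1,"x":-1,"y":-1,"z":0,"wx":0,"wy":0,"wz":0},{"gripper":1,"x":-1,"y":-1,"z":0,"wx":0,"wy":0,"wz":0},{"gripper":1,"x":-1,"y":-1,"z":0,"wx":0,"wy":0,"wz":0},{"gripper":1,"x":-1,"y":-1,"z":0,"wx":0,"wy":0,"wz":0},{"gripper":1,"x":-1,"y":-1,"z":0,"wx":0,"wy":0,"wz":0}]'
python3 - <<'E'
from h import *
s,p,r=st();print(s["time_s"],p,r.as_matrix().round(3))
print(ray("wrist",(256,192)))
import pickle;pickle.dump(ctrl.calibration("wrist"),open("w1.pkl","wb"))
cv2.imwrite("pics/w1.png",ctrl.camera("wrist"))
E
```

```text
time_s: 0.62
tool_pos: [0.2628, 0.5952, 0.3134]
orientation: [-0.0, 1.0, 0.001, 0.0]
contact_force: [0.4, -0.4, -1.7]
grip_width: 0.0856
grip_force: 0.0
time_s: 1.03
tool_pos: [0.3691, 0.4879, 0.3107]
orientation: [0.007, 1.0, -0.002, 0.001]
contact_force: [0.9, -0.5, 0.3]
grip_width: 0.0853
grip_force: 0.0
time_s: 1.53
tool_pos: [0.4625, 0.3939, 0.3107]
orientation: [0.002, 1.0, -0.0, -0.001]
contact_force: [-0.5, 0.4, -0.8]
grip_width: 0.0855
grip_force: 0.0
1.5333 [0.46247724 0.39386488 0.31070065] [[-1.     0.003 -0.002]
 [ 0.003  1.    -0.001]
 [ 0.002 -0.001 -1.   ]]
(array([0.38276148, 0.39412469, 0.46183041]), array([ 0.3019306 , -0.01944646, -0.95330953]))
```

View pics/w1.png

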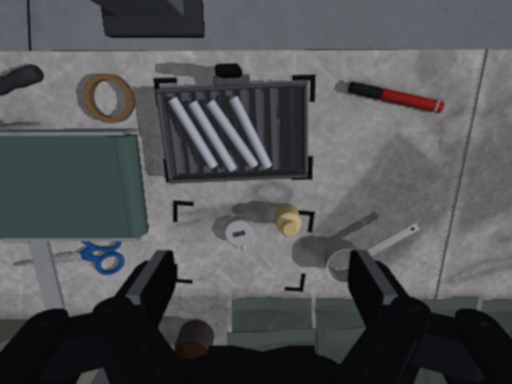

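Wrist view: tray (160-308, 85-180), post (229,71), tally (239,233), yellow weight (288,220), pack brackets at (183,210), (306,220), (183,281), (297,284).

```bash
cat > m1.py <<'E'
from h import *
import pickle
k=pickle.load(open("w1.pkl","rb"));im=cv2.imread("pics/w1.png");hsv=cv2.cvtColor(im,cv2.COLOR_BGR2HSV)
def blob(m,x0,y0,x1,y1,amin=8):
    z=np.zeros(m.shape,np.uint8);z[y0:y1,x0:x1]=m[y0:y1,x0:x1];n,l,s,c=cv2.connectedComponentsWithStats(z)
    return [(s[i].tolist(),c[i].round(1)) for i in range(1,n) if s[i][4]>=amin]
y=cv2.inRange(hsv,(15,60,80),(35,255,255));print("yellow",blob(y,260,190,320,250))
g=hsv[...,2];w=cv2.inRange(hsv,(0,0,185),(180,40,255));print("white",blob(w,215,210,265,255))
b=cv2.inRange(g,0,50);
for s_,c in blob(b,150,195,320,300):
    x,yy,W,H,_=s_;print("br",s_,[onz(k,q,0)[:2].round(4).tolist() for q in((x,yy),(x+W,yy),(x,yy+H),(x+W,yy+H))])
print("post",[(s_,onz(k,c,.075).round(4)) for s_,c in blob(b,205,55,255,85)])
E
python3 m1.py; python3 - <<'E'
import cv2
im=cv2.imread("pics/w1.png")[55:300,150:322]
cv2.imwrite("pics/z1.png",cv2.resize(im,None,fx=2.4*1.0,fy=2.4,interpolation=cv2.INTER_CUBIC))
E
```

```text
yellow [([276, 204, 25, 32, 623], array([287.9, 219.7]))]
white []
br [173, 201, 20, 20, 115] [[0.544, 0.2493], [0.5441, 0.2819], [0.5792, 0.246], [0.5793, 0.2793]]
br [299, 211, 15, 21, 108] [[0.5621, 0.4552], [0.5622, 0.4799], [0.6, 0.4566], [0.6001, 0.4818]]
br [150, 251, 42, 49, 1043] [[0.6351, 0.2011], [0.6353, 0.2735], [0.7352, 0.1893], [0.7355, 0.266]]
br [285, 274, 20, 17, 88] [[0.6814, 0.4346], [0.6815, 0.47], [0.7167, 0.4354], [0.7168, 0.4715]]
post [([215, 64, 27, 15, 351], array([0.3531, 0.3538, 0.075 ]))]
```

View pics/z1.png

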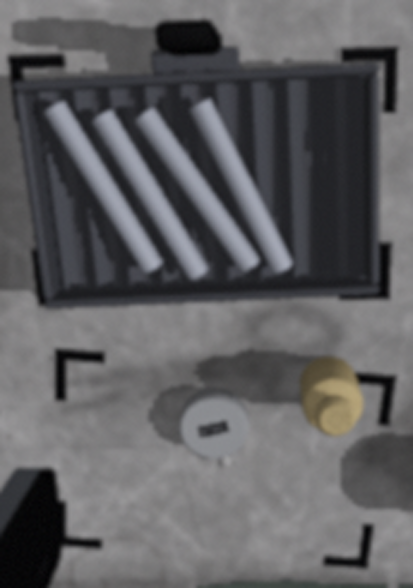

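```bash
python3 - <<'E'
from h import *
import pickle
k=pickle.load(open("w1.pkl","rb"))
f=lambda p,z:onz(k,(p[0]/2.4+150-.3,p[1]/2.4+55-.3),z)[:2]
A,B,C=f((57,352),0),f((393,378),0),f((367,566),0)
print("pack",A,B,C,"ctr",(A+C)/2,"yawAB",np.arctan2(-(B-A)[0],(B-A)[1]),"yawBC",np.arctan2((C-B)[1],(C-B)[0]),np.linalg.norm(B-A),np.linalg.norm(C-B))
T=[f(q,.035) for q in((15,85),(378,65),(382,291),(45,306))]
print("tray",np.round(T,4),np.mean(T,0)); 
for a,b in((0,1),(3,2)):
    d=T[b]-T[a];print(np.linalg.norm(d),np.arctan2(-d[0],d[1]))
for a,b in((0,3),(1,2)):
    d=T[b]-T[a];print(np.linalg.norm(d),np.arctan2(d[1],d[0]))
print("comb",[f(q,0).round(3).tolist() for q in((10,57),(396,48),(388,297),(38,303))])
print("tally",f((215,427),.018),"wtop62",f((336,416),.062),f((336,416),.046),"base near",f((330,357),.0))
print("post far/near",f((187,38),.075),f((156,50),.075),f((221,50),.075))
print("rods");
for a,b in(((58,110),(152,263)),((105,120),(197,270)),((148,116),(250,262)),((204,108),(283,265))):
    print(f(a,.0295).round(3),f(b,.0295).round(3))
# two-view weight height: top-view ray vs wrist top
E
```

```text
pack [0.54459084 0.24996562] [0.564297   0.47912832] [0.71580848 0.46712591] ctr [0.63019966 0.35854577] yawAB -0.08578100410710636 yawBC -0.07905275492963737 0.230008431470781 0.15198613333251967
tray [[0.3738 0.2522]
 [0.364  0.4551]
 [0.4935 0.4631]
 [0.5023 0.2563]] [0.43342715 0.35668155]
0.2031133748313588 0.048024718753795236
0.2070054831233196 0.04250787666607574
0.1285993655042836 0.03201972068863697
0.12973782415291 0.06213682672716531
comb [[0.357, 0.239], [0.353, 0.47], [0.507, 0.473], [0.51, 0.241]]
tally [0.59232316 0.35733688] wtop62 [0.56448377 0.43443956] [0.57175574 0.43605283] base near [0.54882495 0.43549269]
post far/near [0.35282746 0.35367998] [0.35834183 0.33794831] [0.35846393 0.37048699]
rods
[0.387 0.274] [0.477 0.323]
[0.393 0.3  ] [0.481 0.35 ]
[0.391 0.325] [0.476 0.383]
[0.387 0.357] [0.478 0.403]
```

```bash
python3 -m creep '[{"gripper":0.75,"x":-1,"y":0.41,"z":0.9,"wx":0,"wy":0,"wz":0},{"gripper":0.75,"x":-1,"y":0.41,"z":0.9,"wx":0,"wy":0,"wz":0},{"gripper":0.75,"x":-1,"y":0.41,"z":0.9,"wx":0,"wy":0,"wz":0},{"gripper":0.75,"x":-1,"y":0.41,"z":0.9,"wx":0,"wy":0,"wz":0},{"gripper":0.75,"x":-1,"y":0.41,"z":0.9,"wx":0,"wy":0,"wz":0},{"gripper":0.75,"x":-1,"y":0.41,"z":0.9,"wx":0,"wy":0,"wz":0},{"gripper":0.75,"x":-1,"y":0.41,"z":0.9,"wx":0,"wy":0,"wz":0}]'
python3 -m creep '[{"gripper":0.75,"x":0,"y":0,"z":0.9,"wx":0,"wy":0,"wz":0},{"gripper":0.75,"x":0,"y":0,"z":0.9,"wx":0,"wy":0,"wz":0},{"gripper":0.75,"x":0,"y":0,"z":0.9,"wx":0,"wy":0,"wz":0},{"gripper":0.75,"x":0,"y":0,"z":0.9,"wx":0,"wy":0,"wz":0},{"gripper":0.75,"x":0,"y":0,"z":0.9,"wx":0,"wy":0,"wz":0},{"gripper":0.75,"x":0,"y":0,"z":0.9,"wx":0,"wy":0,"wz":0}]'
python3 - <<'E'
from h import *
import pickle
s,p,r=st();print(s["time_s"],p,r.as_matrix().round(3))
pickle.dump(ctrl.calibration("wrist"),open("w2.pkl","wb"))
im=ctrl.camera("wrist");cv2.imwrite("pics/w2.png",im)
print(px("wrist",(.566,.4345,.062)),px("wrist",(.592,.357,.018)))
E
```

```text
time_s: 2.17
tool_pos: [0.5604, 0.438, 0.2224]
orientation: [-0.002, 1.0, 0.001, -0.0]
contact_force: [-0.4, 0.2, 1.0]
grip_width: 0.0638
grip_force: 0.0
time_s: 2.67
tool_pos: [0.5641, 0.4374, 0.1359]
orientation: [-0.0, 1.0, 0.002, 0.002]
contact_force: [-0.5, 0.7, 0.5]
grip_width: 0.0644
grip_force: 0.0
2.6667 [0.56411746 0.43744151 0.13593345] [[-1.    -0.     0.005]
 [-0.     1.     0.004]
 [-0.005  0.004 -1.   ]]
[257.38446514 203.25759075] [177.28893443 213.0419485 ]
```

View pics/w2.png

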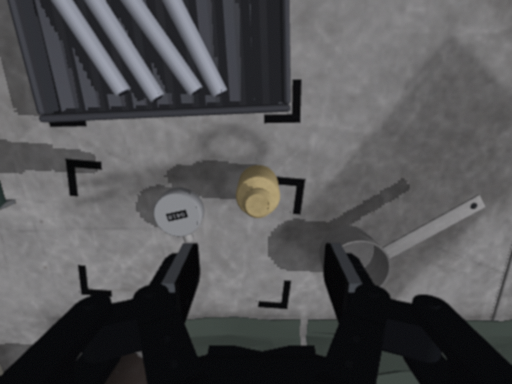

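Weight at (258,190) and tally at (179,213) lie where predicted. Descend and grip.

```bash
python3 -m creep '[{"gripper":0.75,"x":-0.02,"y":-0.03,"z":0.4,"wx":0,"wy":0,"wz":0},{"gripper":0.75,"x":-0.02,"y":-0.03,"z":0.7,"wx":0,"wy":0,"wz":0},{"gripper":0.75,"x":-0.02,"y":-0.03,"z":0.9,"wx":0,"wy":0,"wz":0},{"gripper":0.75,"x":-0.02,"y":-0.03,"z":1,"wx":0,"wy":0,"wz":0},{"gripper":0.75,"x":-0.02,"y":-0.03,"z":1,"wx":0,"wy":0,"wz":0},{"gripper":0.75,"x":-0.02,"y":-0.03,"z":1,"wx":0,"wy":0,"wz":0},{"gripper":0.3,"x":-0.02,"y":-0.03,"z":1,"wx":0,"wy":0,"wz":0},{"gripper":0.3,"x":-0.02,"y":-0.03,"z":1,"wx":0,"wy":0,"wz":0},{"gripper":0.3,"x":-0.02,"y":-0.03,"z":1,"wx":0,"wy":0,"wz":0},{"gripper":0.3,"x":-0.02,"y":-0.03,"z":1,"wx":0,"wy":0,"wz":0},{"gripper":0.3,"x":-0.02,"y":-0.03,"z":1,"wx":0,"wy":0,"wz":0},{"gripper":0.3,"x":-0.02,"y":-0.03,"z":1,"wx":0,"wy":0,"wz":0}]' 50
python3 -c "
from h import *
print(onz('top',(0,0),0))
im=cv2.imread('pics/top0.png')
for q,z in(((346.6,220.0),.02),((398.5,220.5),.02),((397.5,243.5),.02),((347,243.5),.02),((188,217.5),.085),((475,209),.085),((330.6,231.5),.103)):print(q,onz('top',q,z).round(4))
b=cv2.inRange(cv2.cvtColor(im,cv2.COLOR_BGR2HSV),(8,70,90),(28,255,255));b[:,:295]=0;b[:,350:]=0;b[:225]=0;b[245:]=0
y,x=np.nonzero(b);print(x.min(),x.max(),y.min(),y.max())
"
```

```text
time_s: 3.72
tool_pos: [0.5648, 0.4334, 0.0326]
orientation: [-0.0, 1.0, 0.001, 0.001]
contact_force: [0.0, 1.8, 0.7]
grip_width: 0.0252
grip_force: 0.5
[1.21030075 0.88263003 0.        ]
(346.6, 220.0) [ 0.4152 -0.2742  0.02  ]
(398.5, 220.5) [ 0.4095 -0.4415  0.02  ]
(397.5, 243.5) [ 0.3365 -0.4323  0.02  ]
(347, 243.5) [ 0.3406 -0.2708  0.02  ]
(188, 217.5) [0.4287 0.2225 0.085 ]
(475, 209) [ 0.4339 -0.6566  0.085 ]
(330.6, 231.5) [ 0.375  -0.2028  0.103 ]
308 340 228 237
```

```bash
python3 -m creep '[{"gripper":0.1,"x":0,"y":0,"z":0,"wx":0,"wy":0,"wz":0},{"gripper":0.1,"x":0,"y":0,"z":0,"wx":0,"wy":0,"wz":0},{"gripper":0.1,"x":0,"y":0,"z":0,"wx":0,"wy":0,"wz":0},{"gripper":0.1,"x":0,"y":0,"z":0,"wx":0,"wy":0,"wz":0}]' 50
python3 - <<'E'
from h import *
im=ctrl.camera("wrist");cv2.imwrite("pics/w3.png",im[140:384,130:420])
E
```

```text
time_s: 4.05
tool_pos: [0.565, 0.4335, 0.0328]
orientation: [0.0, 1.0, 0.001, 0.001]
contact_force: [-0.0, 1.4, 5.0]
grip_width: 0.0215
grip_force: 48.9
```

View pics/w3.png

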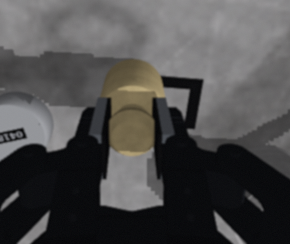

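Fingers closed at 21.5 mm, 49 N, about the knob. Lift and check.

```bash
python3 -m creep '[{"gripper":0,"x":0,"y":0,"z":-0.1,"wx":0,"wy":0,"wz":0},{"gripper":0,"x":0,"y":0,"z":-0.3,"wx":0,"wy":0,"wz":0},{"gripper":0,"x":0,"y":0,"z":-0.6,"wx":0,"wy":0,"wz":0},{"gripper":0,"x":0,"y":0,"z":-1,"wx":0,"wy":0,"wz":0},{"gripper":0,"x":0,"y":0,"z":-1,"wx":0,"wy":0,"wz":0},{"gripper":0,"x":0,"y":0,"z":-1,"wx":0,"wy":0,"wz":0},{"gripper":0,"x":0,"y":0,"z":-1,"wx":0,"wy":0,"wz":0}]' 50
python3 - <<'E'
from h import *
im=ctrl.camera("wrist");a=im[140:384,130:420];b=ctrl.camera("side")[200:320,140:260]
cv2.imwrite("pics/w4.png",np.hstack([a,cv2.resize(b,(244,244))]))
E
```

```text
time_s: 4.68
tool_pos: [0.5628, 0.4304, 0.1294]
orientation: [0.0, 1.0, -0.002, -0.002]
contact_force: [-0.2, -0.3, -6.8]
grip_width: 0.0216
grip_force: 49.5
```

View pics/w4.png

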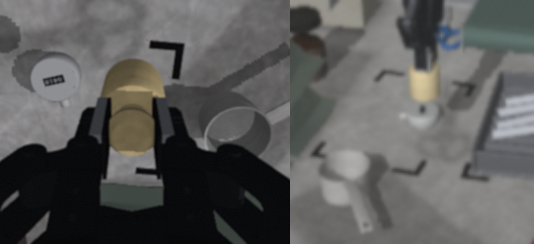

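Lifted fine. Carry it to the bin's left half at (0.373,-0.318).

```bash
python3 -m creep '[{"gripper":0,"x":0,"y":0,"z":-0.9,"wx":0,"wy":0,"wz":0},{"gripper":0,"x":0,"y":0,"z":-0.9,"wx":0,"wy":0,"wz":0},{"gripper":0,"x":0.2,"y":-0.3,"z":-0.9,"wx":0,"wy":0,"wz":0},{"gripper":0,"x":0.24,"y":-0.9,"z":-0.9,"wx":0,"wy":0,"wz":0},{"gripper":0,"x":0.24,"y":-0.9,"z":-0.9,"wx":0,"wy":0,"wz":0}]' 50 >/dev/null
for i in 1 2 3 4 5 6; do python3 -m creep '[{"gripper":0,"x":0.24,"y":-0.94,"z":0,"wx":0,"wy":0,"wz":0},{"gripper":0,"x":0.24,"y":-0.94,"z":0,"wx":0,"wy":0,"wz":0},{"gripper":0,"x":0.24,"y":-0.94,"z":0,"wx":0,"wy":0,"wz":0}]' 50 | head -2; done
python3 -m creep '[{"gripper":0,"x":0.24,"y":-0.94,"z":0,"wx":0,"wy":0,"wz":0},{"gripper":0,"x":0.24,"y":-0.94,"z":0,"wx":0,"wy":0,"wz":0},{"gripper":0,"x":0.24,"y":-0.94,"z":0,"wx":0,"wy":0,"wz":0},{"gripper":0,"x":0.24,"y":-0.94,"z":0,"wx":0,"wy":0,"wz":0},{"gripper":0,"x":0.24,"y":-0.94,"z":0,"wx":0,"wy":0,"wz":0}]' 50
python3 - <<'E'
from h import *
s,p,r=st();print(p,r.as_matrix().round(3),delta((.373,-.318,.037)))
import pickle;pickle.dump(ctrl.calibration("wrist"),open("w5.pkl","wb"))
im=ctrl.camera("wrist");cv2.imwrite("pics/w5.png",im)
E
```

```text
time_s: 5.45
tool_pos: [0.5134, 0.2378, 0.2181]
time_s: 5.7
tool_pos: [0.4889, 0.145, 0.2188]
time_s: 5.95
tool_pos: [0.4645, 0.052, 0.2193]
time_s: 6.2
tool_pos: [0.4403, -0.0411, 0.2198]
time_s: 6.45
tool_pos: [0.4161, -0.1346, 0.2203]
time_s: 6.7
tool_pos: [0.392, -0.2283, 0.2208]
time_s: 7.12
tool_pos: [0.3703, -0.316, 0.2205]
orientation: [0.002, 1.0, 0.001, -0.002]
contact_force: [0.5, -0.2, -4.9]
grip_width: 0.0214
grip_force: 50.9
[ 0.37027509 -0.31604066  0.2204638 ] [[-1.     0.005 -0.003]
 [ 0.005  1.     0.001]
 [ 0.003  0.001 -1.   ]] [-0.03332674 -0.02159561  1.83451521]
```

View pics/w5.png

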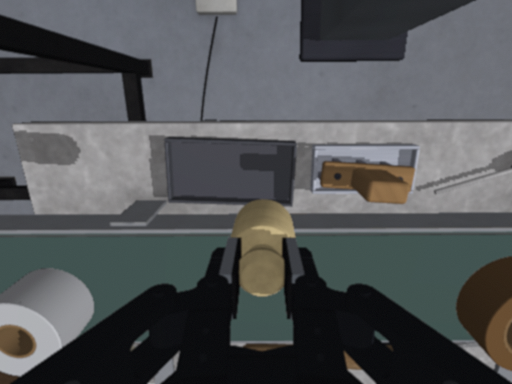

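View: bin rim corners (166,138),(294,140),(292,205),(168,201); rest (312-417,145-193) with rake grip top about (385,187).

```bash
python3 - <<'E'
from h import *
import pickle
k=pickle.load(open("w5.pkl","rb"));im=cv2.imread("pics/w5.png")
B=[onz(k,q,.02)[:2] for q in((166,138),(294,140),(292,205),(168,201))];print(np.round(B,4),np.mean(B,0))
Rr=[onz(k,q,.016)[:2] for q in((312,145),(417,145),(416,193))];print("rest",np.round(Rr,4))
print("grip centre guess",onz(k,(385,187),.103))
c=cv2.resize(im[130:220,300:430],None,fx=4,fy=4,interpolation=cv2.INTER_CUBIC);cv2.imwrite("pics/z5.png",c)
E
python3 -m creep '[{"gripper":0,"x":-0.03,"y":-0.02,"z":0.4,"wx":0,"wy":0,"wz":0},{"gripper":0,"x":-0.03,"y":-0.02,"z":0.8,"wx":0,"wy":0,"wz":0},{"gripper":0,"x":-0.03,"y":-0.02,"z":1,"wx":0,"wy":0,"wz":0},{"gripper":0,"x":-0.03,"y":-0.02,"z":1,"wx":0,"wy":0,"wz":0}]' 50
python3 -m creep '[{"gripper":0,"x":0,"y":0,"z":0.4,"wx":0,"wy":0,"wz":0},{"gripper":0,"x":0,"y":0,"z":0.65,"wx":0,"wy":0,"wz":0},{"gripper":0,"x":0,"y":0,"z":0.78,"wx":0,"wy":0,"wz":0},{"gripper":0,"x":0,"y":0,"z":0.81,"wx":0,"wy":0,"wz":0},{"gripper":0,"x":0,"y":0,"z":0.81,"wx":0,"wy":0,"wz":0},{"gripper":0,"x":0,"y":0,"z":0.81,"wx":0,"wy":0,"wz":0}]' 50
```

```text
[[ 0.3353 -0.4264]
 [ 0.3384 -0.2777]
 [ 0.4188 -0.2779]
 [ 0.4127 -0.4318]] [ 0.37629099 -0.35345367]
rest [[ 0.3449 -0.2558]
 [ 0.3455 -0.1315]
 [ 0.4052 -0.1236]]
grip centre guess [ 0.37114006 -0.20051889  0.103     ]
time_s: 7.5
tool_pos: [0.3714, -0.3117, 0.1161]
orientation: [-0.002, 1.0, 0.004, -0.006]
contact_force: [-0.7, 0.4, -6.2]
grip_width: 0.0215
grip_force: 51.0
time_s: 8.0
tool_pos: [0.3772, -0.3178, 0.0423]
orientation: [-0.001, 1.0, -0.001, 0.001]
contact_force: [-0.4, -0.4, -4.6]
grip_width: 0.0215
grip_force: 50.9
```

View pics/z5.png

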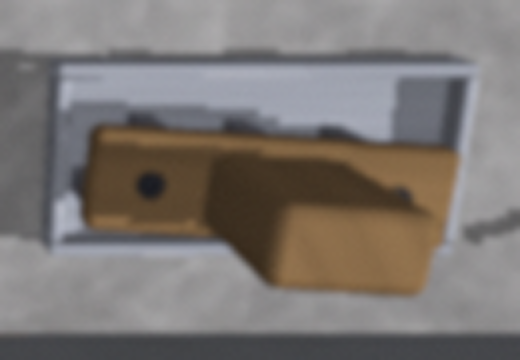

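```bash
python3 -m creep '[{"gripper":0,"x":0,"y":0,"z":0.04,"wx":0,"wy":0,"wz":0},{"gripper":0,"x":0,"y":0,"z":0.055,"wx":0,"wy":0,"wz":0},{"gripper":0,"x":0,"y":0,"z":0.055,"wx":0,"wy":0,"wz":0},{"gripper":0.6,"x":0,"y":0,"z":0.055,"wx":0,"wy":0,"wz":0},{"gripper":0.6,"x":0,"y":0,"z":0.055,"wx":0,"wy":0,"wz":0},{"gripper":0.6,"x":0,"y":0,"z":0.055,"wx":0,"wy":0,"wz":0},{"gripper":0.6,"x":0,"y":0,"z":0.055,"wx":0,"wy":0,"wz":0},{"gripper":0.6,"x":0,"y":0,"z":-0.3,"wx":0,"wy":0,"wz":0},{"gripper":0.6,"x":0,"y":0,"z":-0.7,"wx":0,"wy":0,"wz":0},{"gripper":0.6,"x":0,"y":0,"z":-1,"wx":0,"wy":0,"wz":0},{"gripper":0.6,"x":0,"y":0,"z":-1,"wx":0,"wy":0,"wz":0},{"gripper":0.6,"x":0,"y":0,"z":-1,"wx":0,"wy":0,"wz":0}]' 50
python3 -m creep '[{"gripper":0.6,"x":0,"y":0,"z":-0.8,"wx":0,"wy":0,"wz":0},{"gripper":0.6,"x":0,"y":0,"z":-0.8,"wx":0,"wy":0,"wz":0},{"gripper":0.6,"x":0,"y":0,"z":-0.8,"wx":0,"wy":0,"wz":0},{"gripper":0.6,"x":0,"y":0,"z":-0.8,"wx":0,"wy":0,"wz":0}]'
cat >> h.py <<'E'
def blobs(im,lo,hi,x0,y0,x1,y1,amin=8):
    m=cv2.inRange(cv2.cvtColor(im,cv2.COLOR_BGR2HSV),lo,hi);z=np.zeros_like(m);z[y0:y1,x0:x1]=m[y0:y1,x0:x1]
    n,l,s,c=cv2.connectedComponentsWithStats(z);return [(s[i].tolist(),c[i].round(1)) for i in range(1,n) if s[i][4]>=amin]
E
python3 - <<'E'
from h import *
import pickle
k=pickle.load(open("w5.pkl","rb"))
f=lambda p,z:onz(k,(p[0]/4+300-.4,p[1]/4+130-.4),z)[:2]
G=[f(q,.103) for q in((280,205),(435,212),(415,295),(270,285))];print("grip",np.round(G,4),np.mean(G,0))
b=[f(q,.046) for q in((95,127),(460,152))];d=b[1]-b[0];print("bar",b,np.linalg.norm(d),np.arctan2(-d[0],d[1]))
print("restcorners",[f(q,.016).round(4).tolist() for q in((55,62),(475,62),(50,248))])
im=ctrl.camera("wrist");cv2.imwrite("pics/w6.png",im)
for s,c in blobs(im,(15,60,80),(35,255,255),150,100,420,300,30):
  if s[0]<300:print("yellow",s,c,onz("wrist",c,.035))
im=ctrl.camera("top");cv2.imwrite("pics/t6.png",im);print("tally",blobs(im,(0,0,175),(180,30,255),130,140,180,190,20))
i0=cv2.imread("pics/top0.png");print("tally0",blobs(i0,(0,0,175),(180,30,255),130,140,180,190,20))
E
```

```text
time_s: 9.0
tool_pos: [0.377, -0.3185, 0.143]
orientation: [0.0, 1.0, -0.001, 0.003]
contact_force: [0.6, 0.6, -0.5]
grip_width: 0.0511
grip_force: 0.0
time_s: 9.33
tool_pos: [0.3763, -0.3179, 0.2219]
orientation: [0.0, 1.0, -0.0, 0.002]
contact_force: [-0.3, 1.2, -0.2]
grip_width: 0.0512
grip_force: 0.0
grip [[ 0.3651 -0.2155]
 [ 0.367  -0.1793]
 [ 0.3874 -0.1811]
 [ 0.3848 -0.2158]] [ 0.37607304 -0.19794712]
bar [array([ 0.35836153, -0.24754702]), array([ 0.36591027, -0.14590956])] 0.10191739605422394 -0.07413508762960437
restcorners [[0.345, -0.2542], [0.3456, -0.1299], [0.4027, -0.253]]
yellow [246, 151, 35, 39, 1051] [262.5 170.1] [ 0.37580294 -0.31550172  0.035     ]
tally []
tally0 []
```

Weight stands in the bin. Back for the tally.

```bash
for i in 1 2 3 4 5 6; do python3 -m creep '[{"gripper":0.85,"x":-0.309,"y":0.964,"z":0,"wx":0,"wy":0,"wz":0},{"gripper":0.85,"x":-0.309,"y":0.964,"z":0,"wx":0,"wy":0,"wz":0},{"gripper":0.85,"x":-0.309,"y":0.964,"z":0,"wx":0,"wy":0,"wz":0}]' | sed -n 2p; done
python3 -m creep '[{"gripper":0.85,"x":-0.309,"y":0.964,"z":0,"wx":0,"wy":0,"wz":0},{"gripper":0.85,"x":-0.309,"y":0.964,"z":0,"wx":0,"wy":0,"wz":0},{"gripper":0.85,"x":-0.309,"y":0.964,"z":0,"wx":0,"wy":0,"wz":0},{"gripper":0.85,"x":-0.309,"y":0.964,"z":0.9,"wx":0,"wy":0,"wz":0},{"gripper":0.85,"x":-0.309,"y":0.964,"z":0.9,"wx":0,"wy":0,"wz":0},{"gripper":0.85,"x":-0.309,"y":0.964,"z":0.9,"wx":0,"wy":0,"wz":0},{"gripper":0.85,"x":-0.309,"y":0.964,"z":0.9,"wx":0,"wy":0,"wz":0}]'
python3 - <<'E'
from h import *
k=ctrl.calibration("wrist");q=px("wrist",(.5923,.3573,.018));print("pred",q)
im=ctrl.camera("wrist");cv2.imwrite("pics/w7.png",im)
g=cv2.medianBlur(cv2.cvtColor(im,cv2.COLOR_BGR2GRAY),5)
c=cv2.HoughCircles(g,cv2.HOUGH_GRADIENT,1,30,param1=80,param2=22,minRadius=15,maxRadius=35)
for o in c[0]:print(o,onz(k,o[:2],.018).round(4))
print(delta((.5923,.3573,.022)))
E
```

```text
tool_pos: [0.4058, -0.2152, 0.2181]
tool_pos: [0.4366, -0.1183, 0.2182]
tool_pos: [0.4673, -0.0219, 0.2181]
tool_pos: [0.4979, 0.0746, 0.2179]
tool_pos: [0.5285, 0.1712, 0.2176]
tool_pos: [0.559, 0.2676, 0.2173]
time_s: 11.52
tool_pos: [0.5869, 0.354, 0.1233]
orientation: [0.0, 1.0, -0.004, -0.006]
contact_force: [-0.7, 0.8, 0.6]
grip_width: 0.0728
grip_force: 0.0
pred [266.04922188 197.29854248]
[265.5 199.5  25.7] [0.5944 0.3568 0.018 ]
[454.5 257.5  29.9] [0.6524 0.5375 0.018 ]
[ 39.5 242.5  28.6] [0.638  0.1418 0.018 ]
[-0.03166088  0.024123    1.0532662 ]
```

```bash
python3 -m creep '[{"gripper":0.85,"x":-0.05,"y":0.02,"z":0.4,"wx":0,"wy":0,"wz":0},{"gripper":0.85,"x":-0.05,"y":0.02,"z":0.7,"wx":0,"wy":0,"wz":0},{"gripper":0.85,"x":-0.05,"y":0.02,"z":0.9,"wx":0,"wy":0,"wz":0},{"gripper":0.85,"x":-0.05,"y":0.02,"z":1,"wx":0,"wy":0,"wz":0},{"gripper":0.85,"x":-0.05,"y":0.02,"z":1,"wx":0,"wy":0,"wz":0},{"gripper":0.85,"x":-0.05,"y":0.02,"z":1,"wx":0,"wy":0,"wz":0}]' | sed -n 2,4p
python3 -m creep '[{"gripper":0.85,"x":0,"y":0,"z":0.03,"wx":0,"wy":0,"wz":0},{"gripper":0.3,"x":0,"y":0,"z":0.03,"wx":0,"wy":0,"wz":0},{"gripper":0.2,"x":0,"y":0,"z":0.03,"wx":0,"wy":0,"wz":0},{"gripper":0.2,"x":0,"y":0,"z":0.03,"wx":0,"wy":0,"wz":0},{"gripper":0.2,"x":0,"y":0,"z":0.03,"wx":0,"wy":0,"wz":0},{"gripper":0.2,"x":0,"y":0,"z":0.03,"wx":0,"wy":0,"wz":0},{"gripper":0.2,"x":0,"y":0,"z":0.03,"wx":0,"wy":0,"wz":0},{"gripper":0.2,"x":0,"y":0,"z":0.03,"wx":0,"wy":0,"wz":0}]' 40
```

```text
tool_pos: [0.5984, 0.3598, 0.0329]
orientation: [0.0, 1.0, 0.001, 0.001]
contact_force: [0.8, 0.8, 0.9]
time_s: 12.73
tool_pos: [0.5967, 0.3593, 0.0277]
orientation: [0.0, 1.0, -0.0, -0.0]
contact_force: [-0.3, 0.3, 0.1]
grip_width: 0.0172
grip_force: 0.0
```

Nothing gripped; open, rise and look numerically.

```bash
python3 -m creep '[{"gripper":0.2,"x":0,"y":0,"z":-0.4,"wx":0,"wy":0,"wz":0},{"gripper":0.2,"x":0,"y":0,"z":-0.8,"wx":0,"wy":0,"wz":0},{"gripper":0.85,"x":0,"y":0,"z":-0.95,"wx":0,"wy":0,"wz":0},{"gripper":0.85,"x":0,"y":0,"z":-0.95,"wx":0,"wy":0,"wz":0},{"gripper":0.85,"x":0,"y":0,"z":-0.95,"wx":0,"wy":0,"wz":0},{"gripper":0.85,"x":0,"y":0,"z":-0.95,"wx":0,"wy":0,"wz":0},{"gripper":0.85,"x":0,"y":0,"z":-0.95,"wx":0,"wy":0,"wz":0}]' | sed -n 2p
cat > tal.py <<'E'
from h import *
import sys
k=ctrl.calibration("wrist");im=ctrl.camera("wrist");cv2.imwrite("pics/"+sys.argv[1],im)
g=cv2.medianBlur(cv2.cvtColor(im,cv2.COLOR_BGR2GRAY),5)
c=cv2.HoughCircles(g,cv2.HOUGH_GRADIENT,1,30,param1=80,param2=22,minRadius=15,maxRadius=35)
for o in c[0]:print(o,g[int(o[1])-6:int(o[1])+7,int(o[0])-10:int(o[0])+11].mean().round(),onz(k,o[:2],.018).round(4))
s,p,r=st();print(p,r.as_matrix()[:,2].round(4))
E
python3 tal.py w8.png
```

```text
tool_pos: [0.5953, 0.3586, 0.1206]
[451.5 249.5  29.9] 73.0 [0.6525 0.5376 0.018 ]
[ 29.5 236.5  28.6] 88.0 [0.6393 0.1421 0.018 ]
[260.5 190.5  25.8] 80.0 [0.5943 0.3575 0.018 ]
[0.59527924 0.3585795  0.12046993] [-0.0034 -0.0022 -1.    ]
```

```bash
python3 -m creep '[{"gripper":0.85,"x":0.01,"y":0,"z":0.4,"wx":0,"wy":0,"wz":0},{"gripper":0.85,"x":0.01,"y":0,"z":0.7,"wx":0,"wy":0,"wz":0},{"gripper":0.85,"x":0.01,"y":0,"z":0.9,"wx":0,"wy":0,"wz":0},{"gripper":0.85,"x":0.01,"y":0,"z":0.95,"wx":0,"wy":0,"wz":0},{"gripper":0.85,"x":0.01,"y":0,"z":0.95,"wx":0,"wy":0,"wz":0},{"gripper":0.85,"x":0.01,"y":0,"z":0.95,"wx":0,"wy":0,"wz":0}]' | sed -n 2,4p
python3 - <<'E'
from h import *
s,p,r=st();print(p,s["grip_width"])
print("pads px",px("wrist",p+[0,.036,0]),px("wrist",p-[0,.036,0]))
print("pads side",px("side",p+[0,.036,0]),px("side",p-[0,.036,-.0]))
a=ctrl.camera("wrist");b=ctrl.camera("side");cv2.imwrite("pics/w9s.png",b)
u,v=px("side",p).astype(int)
cv2.imwrite("pics/w9.png",np.hstack([a[84:384,100:420],cv2.resize(b[v-50:v+50,u-70:u+70],(420,300),interpolation=cv2.INTER_CUBIC)]));print(u,v)
E
```

```text
tool_pos: [0.596, 0.3593, 0.0276]
orientation: [0.0, 1.0, -0.0, -0.0]
contact_force: [0.8, -0.3, 0.4]
[0.59596176 0.35926052 0.02763866] 0.07267017875267401
pads px [325.67131038 246.08529669] [197.27802672 246.11814009]
pads side [200.60980456 258.53067594] [208.08356312 245.00905324]
204 251
```

View pics/w9.png

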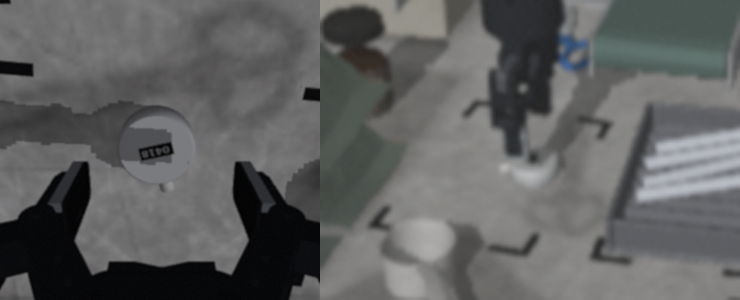

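The wrist/side crop shows the fingers astride the tally (full-frame (256,232)) but with tips well above the table, higher than the TCP suggests. Lower stepwise, watching force.

```bash
python3 -m creep '[{"gripper":0.72,"x":0.02,"y":-0.015,"z":0.05,"wx":0,"wy":0,"wz":0},{"gripper":0.72,"x":0.02,"y":-0.015,"z":0.1,"wx":0,"wy":0,"wz":0},{"gripper":0.72,"x":0.02,"y":-0.015,"z":0.1,"wx":0,"wy":0,"wz":0},{"gripper":0.72,"x":0.02,"y":-0.015,"z":0.1,"wx":0,"wy":0,"wz":0}]' | sed -n 2,4p
python3 -m creep '[{"gripper":0.72,"x":0,"y":0,"z":0.03,"wx":0,"wy":0,"wz":0},{"gripper":0.72,"x":0,"y":0,"z":0.06,"wx":0,"wy":0,"wz":0},{"gripper":0.72,"x":0,"y":0,"z":0.06,"wx":0,"wy":0,"wz":0}]' | sed -n 2,5p
python3 - <<'E'
from h import *
s,p,r=st();a=ctrl.camera("wrist");cv2.imwrite("pics/w10.png",a);print(p,px("wrist",p+[0,.031,0]),px("wrist",p-[0,.031,0]))
g=cv2.cvtColor(a,cv2.COLOR_BGR2GRAY)
for row in range(225,300,8):
    d=np.nonzero(g[row,120:400]<45)[0]+120;d1=d[d<256];d2=d[d>=256]
    print(row,d1.max() if len(d1) else None,d2.min() if len(d2) else None)
E
```

```text
tool_pos: [0.5934, 0.3577, 0.0176]
orientation: [0.0, 1.0, -0.0, -0.0]
contact_force: [-0.2, -0.3, -0.2]
tool_pos: [0.5932, 0.3576, 0.0109]
orientation: [0.0, 1.0, -0.0, -0.001]
contact_force: [-0.1, 0.2, 0.2]
grip_width: 0.0613
[0.5932114  0.35760153 0.01094818] [316.74058917 245.80795666] [206.26107897 245.8094904 ]
225 None None
233 None None
241 None None
249 255 256
257 252 257
265 201 322
273 201 321
281 200 322
289 197 325
297 195 328
```

```bash
python3 -m creep '[{"gripper":0.72,"x":0,"y":0,"z":0.03,"wx":0,"wy":0,"wz":0},{"gripper":0.72,"x":0,"y":0,"z":0.06,"wx":0,"wy":0,"wz":0},{"gripper":0.72,"x":0,"y":0,"z":0.06,"wx":0,"wy":0,"wz":0}]' | sed -n 2,5p
python3 -m creep '[{"gripper":0.4,"x":0,"y":0,"z":0,"wx":0,"wy":0,"wz":0},{"gripper":0.4,"x":0,"y":0,"z":0,"wx":0,"wy":0,"wz":0},{"gripper":0.4,"x":0,"y":0,"z":0,"wx":0,"wy":0,"wz":0},{"gripper":0.4,"x":0,"y":0,"z":0,"wx":0,"wy":0,"wz":0},{"gripper":0.4,"x":0,"y":0,"z":0,"wx":0,"wy":0,"wz":0},{"gripper":0.4,"x":0,"y":0,"z":0,"wx":0,"wy":0,"wz":0}]' 25
```

```text
tool_pos: [0.5932, 0.3575, 0.0049]
orientation: [0.0, 1.0, -0.0, -0.001]
contact_force: [-0.7, -0.2, 0.3]
grip_width: 0.0614
time_s: 15.35
tool_pos: [0.5952, 0.3585, 0.0079]
orientation: [0.0, 1.0, 0.001, 0.001]
contact_force: [-1.0, -1.1, 5.6]
grip_width: 0.0342
grip_force: 2.7
```

Tips rode onto the tally top (tips about 10 mm above the TCP reading). Reopen and go 12 mm lower.

```bash
python3 -m creep '[{"gripper":0.74,"x":0,"y":0,"z":-0.05,"wx":0,"wy":0,"wz":0},{"gripper":0.74,"x":0,"y":0,"z":-0.05,"wx":0,"wy":0,"wz":0},{"gripper":0.74,"x":0,"y":0,"z":-0.05,"wx":0,"wy":0,"wz":0},{"gripper":0.74,"x":0,"y":0,"z":-0.05,"wx":0,"wy":0,"wz":0}]' | sed -n 2,5p
python3 tal.py w11.png
python3 -m creep '[{"gripper":0.74,"x":0,"y":0,"z":0.06,"wx":0,"wy":0,"wz":0},{"gripper":0.74,"x":0,"y":0,"z":0.12,"wx":0,"wy":0,"wz":0},{"gripper":0.74,"x":0,"y":0,"z":0.16,"wx":0,"wy":0,"wz":0},{"gripper":0.74,"x":0,"y":0,"z":0.17,"wx":0,"wy":0,"wz":0},{"gripper":0.74,"x":0,"y":0,"z":0.17,"wx":0,"wy":0,"wz":0}]' 25| sed -n 2,5p
python3 -m creep '[{"gripper":0.4,"x":0,"y":0,"z":0,"wx":0,"wy":0,"wz":0},{"gripper":0.4,"x":0,"y":0,"z":0,"wx":0,"wy":0,"wz":0},{"gripper":0.4,"x":0,"y":0,"z":0,"wx":0,"wy":0,"wz":0},{"gripper":0.4,"x":0,"y":0,"z":0,"wx":0,"wy":0,"wz":0},{"gripper":0.4,"x":0,"y":0,"z":0,"wx":0,"wy":0,"wz":0},{"gripper":0.4,"x":0,"y":0,"z":0,"wx":0,"wy":0,"wz":0}]' 25
```

```text
tool_pos: [0.5936, 0.3578, 0.0106]
orientation: [0.0, 1.0, -0.0, -0.0]
contact_force: [0.6, -0.8, -0.7]
grip_width: 0.0632
tool_pos: [0.5929, 0.3573, -0.0075]
orientation: [0.0, 1.0, -0.001, -0.001]
contact_force: [0.0, -0.1, 0.7]
grip_width: 0.0633
time_s: 16.65
tool_pos: [0.5939, 0.3579, -0.0061]
orientation: [0.0, 1.0, 0.0, 0.0]
contact_force: [-0.1, -0.5, 0.1]
grip_width: 0.0457
grip_force: 25.7Traceback (most recent call last):
  File "tal.py", line 6, in <module>
    for o in c[0]:print(o,g[int(o[1])-6:int(o[1])+7,int(o[0])-10:int(o[0])+11].mean().round(),onz(k,o[:2],.018).round(4))
             ~^^^
TypeError: 'NoneType' object is not subscriptable
```

Gripped (45.7 mm). Carry to the bin.

```bash
python3 -m creep '[{"gripper":0.3,"x":0,"y":0,"z":-0.2,"wx":0,"wy":0,"wz":0},{"gripper":0.3,"x":0,"y":0,"z":-0.6,"wx":0,"wy":0,"wz":0},{"gripper":0.3,"x":0,"y":0,"z":-1,"wx":0,"wy":0,"wz":0},{"gripper":0.3,"x":0,"y":0,"z":-1,"wx":0,"wy":0,"wz":0}]' 30 | sed -n 5,6p
python3 -m creep '[{"gripper":0.3,"x":0,"y":0,"z":-0.4,"wx":0,"wy":0,"wz":0},{"gripper":0.3,"x":0,"y":0,"z":-0.8,"wx":0,"wy":0,"wz":0},{"gripper":0.3,"x":0,"y":0,"z":-1,"wx":0,"wy":0,"wz":0},{"gripper":0.3,"x":0.1,"y":-0.4,"z":-1,"wx":0,"wy":0,"wz":0},{"gripper":0.3,"x":0.28,"y":-0.95,"z":-1,"wx":0,"wy":0,"wz":0}]' 30 | sed -n 2p
for i in 1 2 3 4 5 6; do python3 -m creep '[{"gripper":0.3,"x":0.28,"y":-0.95,"z":0,"wx":0,"wy":0,"wz":0},{"gripper":0.3,"x":0.28,"y":-0.95,"z":0,"wx":0,"wy":0,"wz":0},{"gripper":0.3,"x":0.28,"y":-0.95,"z":0,"wx":0,"wy":0,"wz":0}]' 30 | sed -n 2p; done
python3 -m creep '[{"gripper":0.3,"x":0.2,"y":-0.76,"z":0,"wx":0,"wy":0,"wz":0},{"gripper":0.3,"x":0.2,"y":-0.76,"z":0,"wx":0,"wy":0,"wz":0},{"gripper":0.3,"x":0.2,"y":-0.76,"z":0,"wx":0,"wy":0,"wz":0},{"gripper":0.3,"x":0.2,"y":-0.76,"z":0,"wx":0,"wy":0,"wz":0},{"gripper":0.3,"x":0.2,"y":-0.76,"z":0,"wx":0,"wy":0,"wz":0},{"gripper":0.3,"x":0.2,"y":-0.76,"z":0,"wx":0,"wy":0,"wz":0}]' 30
python3 -c "
from h import *
print(delta((.374,-.383,.013)))"
```

```text
grip_width: 0.0456
grip_force: 31.0
tool_pos: [0.5722, 0.2822, 0.1967]
tool_pos: [0.5414, 0.1747, 0.1935]
tool_pos: [0.5129, 0.081, 0.1935]
tool_pos: [0.4847, -0.0132, 0.1937]
tool_pos: [0.4565, -0.1079, 0.194]
tool_pos: [0.4284, -0.2029, 0.1944]
tool_pos: [0.4002, -0.298, 0.1947]
time_s: 19.4
tool_pos: [0.3835, -0.3661, 0.1935]
orientation: [-0.001, 1.0, 0.001, 0.0]
contact_force: [-0.1, 1.1, -0.8]
grip_width: 0.0456
grip_force: 31.2
[ 0.09540212 -0.17128503  1.80435892]
```

```bash
python3 -m creep '[{"gripper":0.3,"x":0.08,"y":-0.17,"z":0.4,"wx":0,"wy":0,"wz":0},{"gripper":0.3,"x":0.08,"y":-0.17,"z":0.8,"wx":0,"wy":0,"wz":0},{"gripper":0.3,"x":0.08,"y":-0.17,"z":1,"wx":0,"wy":0,"wz":0},{"gripper":0.3,"x":0.08,"y":-0.17,"z":1,"wx":0,"wy":0,"wz":0},{"gripper":0.3,"x":0.08,"y":-0.17,"z":1,"wx":0,"wy":0,"wz":0},{"gripper":0.3,"x":0.08,"y":-0.17,"z":1,"wx":0,"wy":0,"wz":0}]' 30 | sed -n 2,4p
python3 -m creep '[{"gripper":0.3,"x":0,"y":0,"z":0.4,"wx":0,"wy":0,"wz":0},{"gripper":0.3,"x":0,"y":0,"z":0.7,"wx":0,"wy":0,"wz":0},{"gripper":0.3,"x":0,"y":0,"z":0.82,"wx":0,"wy":0,"wz":0},{"gripper":0.3,"x":0,"y":0,"z":0.82,"wx":0,"wy":0,"wz":0},{"gripper":0.3,"x":0,"y":0,"z":0.82,"wx":0,"wy":0,"wz":0},{"gripper":0.62,"x":0,"y":0,"z":0.82,"wx":0,"wy":0,"wz":0},{"gripper":0.62,"x":0,"y":0,"z":0.82,"wx":0,"wy":0,"wz":0},{"gripper":0.62,"x":0,"y":0,"z":0.82,"wx":0,"wy":0,"wz":0},{"gripper":0.62,"x":0,"y":0,"z":0.6,"wx":0,"wy":0,"wz":0},{"gripper":0.62,"x":0,"y":0,"z":0.2,"wx":0,"wy":0,"wz":0},{"gripper":0.62,"x":0,"y":0,"z":-0.2,"wx":0,"wy":0,"wz":0},{"gripper":0.62,"x":0,"y":0,"z":-0.6,"wx":0,"wy":0,"wz":0},{"gripper":0.62,"x":0,"y":0,"z":-0.9,"wx":0,"wy":0,"wz":0},{"gripper":0.62,"x":0,"y":0,"z":-0.9,"wx":0,"wy":0,"wz":0},{"gripper":0.62,"x":0,"y":0,"z":-0.9,"wx":0,"wy":0,"wz":0}]'
python3 tal.py w12.png; python3 -c "
from h import *
im=cv2.imread('pics/w12.png')
for s,c in blobs(im,(15,60,80),(35,255,255),150,60,420,300,30):print('yellow',s,c,onz('wrist',c,.035))
print(px('wrist',(.374,-.383,.022)))"
```

```text
tool_pos: [0.3764, -0.3847, 0.0952]
orientation: [-0.001, 1.0, -0.001, 0.001]
contact_force: [1.0, 0.3, 0.2]
time_s: 21.15
tool_pos: [0.3762, -0.3863, 0.187]
orientation: [0.0, 1.0, -0.002, 0.003]
contact_force: [0.0, 1.0, 0.5]
grip_width: 0.0527
grip_force: 0.0
[246.5 168.5  21.4] 116.0 [ 0.3724 -0.4031  0.018 ]
[330.5 180.5  18.6] 133.0 [ 0.386  -0.3105  0.018 ]
[ 0.37505634 -0.38491497  0.18489456] [ 2.7e-03 -5.0e-04 -1.0e+00]
yellow [307, 156, 43, 44, 1417] [327.7 177.6] [ 0.37578949 -0.31634777  0.035     ]
yellow [397, 162, 23, 30, 459] [409.2 177. ] [ 0.37517777 -0.23206964  0.035     ]
[263.27207242 172.85818999]
```

```bash
python3 -c "
from h import *
print(np.round(st()[0]['joint_positions'],3))"
python3 -m creep '[{"gripper":0.62,"x":0,"y":0.9,"z":0,"wx":0,"wy":0,"wz":0},{"gripper":0.62,"x":0,"y":0.9,"z":0,"wx":0,"wy":0,"wz":0},{"gripper":0.62,"x":0,"y":0.9,"z":0,"wx":0,"wy":0,"wz":0}]' | sed -n 2p
python3 -m creep '[{"gripper":0.5,"x":0,"y":0.95,"z":0,"wx":0,"wy":0,"wz":-0.958},{"gripper":0.5,"x":0,"y":0.95,"z":0,"wx":0,"wy":0,"wz":-0.958},{"gripper":0.5,"x":0,"y":0.95,"z":0,"wx":0,"wy":0,"wz":-0.958},{"gripper":0.5,"x":0,"y":0.95,"z":0,"wx":0,"wy":0,"wz":-0.958},{"gripper":0.5,"x":0,"y":0.95,"z":0,"wx":0,"wy":0,"wz":-0.958},{"gripper":0.5,"x":0,"y":0.95,"z":0,"wx":0,"wy":0,"wz":-0.958},{"gripper":0.5,"x":0,"y":0.95,"z":0,"wx":0,"wy":0,"wz":-0.958},{"gripper":0.5,"x":0,"y":0.95,"z":0,"wx":0,"wy":0,"wz":-0.958},{"gripper":0.5,"x":0,"y":0.95,"z":0,"wx":0,"wy":0,"wz":-0.958},{"gripper":0.5,"x":0,"y":0.95,"z":0,"wx":0,"wy":0,"wz":-0.958},{"gripper":0.5,"x":0,"y":0.95,"z":0,"wx":0,"wy":0,"wz":-0.958},{"gripper":0.5,"x":0,"y":0.95,"z":0,"wx":0,"wy":0,"wz":-0.958},{"gripper":0.5,"x":0,"y":0.95,"z":0,"wx":0,"wy":0,"wz":-0.958},{"gripper":0.5,"x":0,"y":0.95,"z":0,"wx":0,"wy":0,"wz":-0.958},{"gripper":0.5,"x":0,"y":0.95,"z":0,"wx":0,"wy":0,"wz":-0.958},{"gripper":0.5,"x":0,"y":0.95,"z":0,"wx":0,"wy":0,"wz":-0.958}]'
python3 - <<'E'
from h import *
s,p,r=st();print(np.round(s['joint_positions'],3),p,r.as_matrix().round(3),delta((.376,-.1975,.06)))
import pickle;pickle.dump(ctrl.calibration("wrist"),open("w13.pkl","wb"))
im=ctrl.camera("wrist");cv2.imwrite("pics/w13.png",im)
k="wrist";hsv=cv2.cvtColor(im,cv2.COLOR_BGR2HSV)
g=[px(k,(.376+a*.011*.998+b*.02*.065,-.1975-a*.011*.065+b*.02,.103)).round(1).tolist() for a,b in((-1,-1),(1,-1),(1,1),(-1,1))];print(g)
m=cv2.inRange(hsv,(8,90,110),(25,255,255))
u,v=np.mean(g,0).astype(int);sub=m[v-60:v+60,u-60:u+60];print(u,v)
for row in range(v-60,v+60,6):
    n=np.nonzero(m[row,150:400])[0]+150;print(row,(n.min(),n.max(),int(hsv[row,int(np.median(n)),2])) if len(n) else None)
E
```

```text
[ 0.047  0.257  0.776  1.937 -0.212  1.027  2.487]
tool_pos: [0.373, -0.2864, 0.1805]
time_s: 22.78
tool_pos: [0.3842, -0.1597, 0.171]
orientation: [-0.668, 0.744, -0.019, -0.022]
contact_force: [-0.6, -0.0, -0.2]
grip_width: 0.0426
grip_force: 0.0
[-1.189 -0.409  1.286  2.231  0.512  1.093  2.852] [ 0.38420041 -0.15969291  0.17096491] [[-0.107 -0.994 -0.006]
 [-0.992  0.108 -0.058]
 [ 0.059  0.    -0.998]] [0.31911331 0.04061969 1.13026549]
[[280.1, 133.7], [250.0, 135.1], [253.0, 188.2], [281.7, 186.9]]
266 160
100 (np.int64(246), np.int64(276), 136)
106 (np.int64(247), np.int64(277), 138)
112 (np.int64(247), np.int64(277), 115)
118 (np.int64(247), np.int64(277), 114)
124 (np.int64(248), np.int64(277), 110)
130 (np.int64(248), np.int64(277), 133)
136 (np.int64(248), np.int64(277), 121)
142 (np.int64(250), np.int64(276), 155)
148 (np.int64(250), np.int64(276), 147)
154 (np.int64(251), np.int64(277), 153)
160 (np.int64(251), np.int64(277), 151)
166 (np.int64(251), np.int64(277), 146)
172 (np.int64(252), np.int64(277), 153)
178 (np.int64(250), np.int64(277), 155)
184 (np.int64(251), np.int64(278), 154)
190 (np.int64(251), np.int64(279), 124)
196 (np.int64(251), np.int64(279), 155)
202 (np.int64(251), np.int64(279), 156)
208 None
214 None
```

Joint 7 hit its limit; turn the other way.

```bash
for i in 1 2; do python3 -m creep '[{"gripper":0.5,"x":0,"y":0,"z":-0.1,"wx":0,"wy":0,"wz":0.98},{"gripper":0.5,"x":0,"y":0,"z":-0.1,"wx":0,"wy":0,"wz":0.98},{"gripper":0.5,"x":0,"y":0,"z":-0.1,"wx":0,"wy":0,"wz":0.98},{"gripper":0.5,"x":0,"y":0,"z":-0.1,"wx":0,"wy":0,"wz":0.98},{"gripper":0.5,"x":0,"y":0,"z":-0.1,"wx":0,"wy":0,"wz":0.98},{"gripper":0.5,"x":0,"y":0,"z":-0.1,"wx":0,"wy":0,"wz":0.98},{"gripper":0.5,"x":0,"y":0,"z":-0.1,"wx":0,"wy":0,"wz":0.98},{"gripper":0.5,"x":0,"y":0,"z":-0.1,"wx":0,"wy":0,"wz":0.98},{"gripper":0.5,"x":0,"y":0,"z":-0.1,"wx":0,"wy":0,"wz":0.98},{"gripper":0.5,"x":0,"y":0,"z":-0.1,"wx":0,"wy":0,"wz":0.98},{"gripper":0.5,"x":0,"y":0,"z":-0.1,"wx":0,"wy":0,"wz":0.98},{"gripper":0.5,"x":0,"y":0,"z":-0.1,"wx":0,"wy":0,"wz":0.98},{"gripper":0.5,"x":0,"y":0,"z":-0.1,"wx":0,"wy":0,"wz":0.98},{"gripper":0.5,"x":0,"y":0,"z":-0.1,"wx":0,"wy":0,"wz":0.98},{"gripper":0.5,"x":0,"y":0,"z":-0.1,"wx":0,"wy":0,"wz":0.98}]' | sed -n 2,3p;done
cat > pose.py <<'E'
from h import *
import sys
s,p,r=st();M=r.as_matrix()
print("t",round(s["time_s"],2),"q",np.round(s["joint_positions"],2),"p",p.round(4));print("x",M[:,0].round(3),"y",M[:,1].round(3),"z",M[:,2].round(3))
if len(sys.argv)>3:
    t=np.array([float(a) for a in sys.argv[1:4]]);print("delta",delta(t).round(3))
if len(sys.argv)>4: # desired direction angle (deg) of tool y
    a=np.radians(float(sys.argv[4]));y=np.array([np.cos(a),np.sin(a),0]);z=np.array([0,0,-1.]);T=np.column_stack([np.cross(y,z),y,z])
    print("turn",((r.inv()*R.from_matrix(T)).as_rotvec()/(np.pi/2)).round(4))
E
python3 pose.py .376 -.1975 .06 -3.7
```

```text
tool_pos: [0.3849, -0.1629, 0.1821]
orientation: [0.042, 0.999, -0.029, -0.001]
tool_pos: [0.3853, -0.1613, 0.1921]
orientation: [0.724, 0.689, -0.021, 0.02]
t 25.33 q [-0.61 -0.12  0.83  2.2   0.17  1.02  0.08] p [ 0.3853 -0.1613  0.1921]
x [ 0.049  0.997 -0.058] y [ 0.999 -0.05  -0.001] z [-0.004 -0.058 -0.998]
delta [-0.289 -0.074  1.34 ]
turn [-0.0003  0.0369  0.0096]
```

```bash
python3 -m creep '[{"gripper":0.5,"x":-0.29,"y":-0.075,"z":0.2,"wx":0,"wy":0.037,"wz":0.01},{"gripper":0.5,"x":-0.29,"y":-0.075,"z":0.2,"wx":0,"wy":0.037,"wz":0.01},{"gripper":0.5,"x":-0.29,"y":-0.075,"z":0.2,"wx":0,"wy":0.037,"wz":0.01},{"gripper":0.5,"x":-0.29,"y":-0.075,"z":0.2,"wx":0,"wy":0.037,"wz":0.01},{"gripper":0.5,"x":-0.29,"y":-0.075,"z":0.2,"wx":0,"wy":0.037,"wz":0.01},{"gripper":0.5,"x":-0.29,"y":-0.075,"z":0.2,"wx":0,"wy":0.037,"wz":0.01}]' >/dev/null
python3 pose.py .376 -.1975 .06 -3.7
python3 - <<'E'
from h import *
im=ctrl.camera("wrist");cv2.imwrite("pics/w14.png",im)
hsv=cv2.cvtColor(im,cv2.COLOR_BGR2HSV);m=cv2.inRange(hsv,(8,90,60),(25,255,255))
a=.065
g=[px("wrist",(.376+i*.011*np.cos(a)+j*.02*np.sin(a),-.1975-i*.011*np.sin(a)+j*.02*np.cos(a),.103)).round(1).tolist() for i,j in((-1,-1),(1,-1),(1,1),(-1,1))];print("pred",g)
v=hsv[...,2];cx,cy=np.mean(g,0)
print("row profile thru centre",[(x,int(v[int(cy),x]),int(m[int(cy),x]>0)) for x in range(int(cx)-40,int(cx)+41,4)])
print("col profile",[(y,int(v[y,int(cx)]),int(m[y,int(cx)]>0)) for y in range(int(cy)-60,int(cy)+61,5)])
E
```

```text
t 25.83 q [-0.58 -0.06  0.95  2.2   0.06  0.98  0.27] p [ 0.3772 -0.1895  0.1741]
x [0.063 0.998 0.   ] y [ 0.998 -0.063  0.   ] z [ 0.  0. -1.]
delta [-0.081 -0.007  1.141]
turn [ 0.0002 -0.0002  0.0009]
pred [[247.7, 234.5], [274.7, 234.6], [275.5, 187.5], [247.0, 187.5]]
row profile thru centre [(221, 152, 0), (225, 152, 0), (229, 156, 0), (233, 154, 0), (237, 162, 0), (241, 157, 0), (245, 176, 0), (249, 113, 1), (253, 128, 1), (257, 139, 1), (261, 137, 1), (265, 140, 1), (269, 140, 1), (273, 132, 1), (277, 121, 0), (281, 180, 0), (285, 133, 0), (289, 175, 0), (293, 157, 0), (297, 150, 0), (301, 140, 0)]
col profile [(151, 55, 0), (156, 83, 0), (161, 141, 1), (166, 140, 1), (171, 126, 1), (176, 127, 1), (181, 128, 1), (186, 157, 1), (191, 140, 1), (196, 144, 1), (201, 143, 1), (206, 136, 1), (211, 137, 1), (216, 142, 1), (221, 137, 1), (226, 139, 1), (231, 88, 1), (236, 99, 0), (241, 61, 0), (246, 40, 0), (251, 49, 0), (256, 52, 0), (261, 66, 0), (266, 92, 0), (271, 99, 0)]
```

Grip found where predicted. Descend and grasp.

```bash
python3 -m creep '[{"gripper":0.5,"x":-0.07,"y":-0.007,"z":0.3,"wx":0,"wy":0,"wz":0},{"gripper":0.5,"x":-0.07,"y":-0.007,"z":0.6,"wx":0,"wy":0,"wz":0},{"gripper":0.5,"x":-0.07,"y":-0.007,"z":0.8,"wx":0,"wy":0,"wz":0},{"gripper":0.5,"x":-0.07,"y":-0.007,"z":0.95,"wx":0,"wy":0,"wz":0},{"gripper":0.5,"x":-0.07,"y":-0.007,"z":1,"wx":0,"wy":0,"wz":0},{"gripper":0.5,"x":-0.07,"y":-0.007,"z":1,"wx":0,"wy":0,"wz":0}]' | sed -n 2,4p
python3 -m creep '[{"gripper":0.5,"x":0,"y":0,"z":0.08,"wx":0,"wy":0,"wz":0},{"gripper":0.5,"x":0,"y":0,"z":0.13,"wx":0,"wy":0,"wz":0},{"gripper":0.5,"x":0,"y":0,"z":0.13,"wx":0,"wy":0,"wz":0},{"gripper":0.5,"x":0,"y":0,"z":0.13,"wx":0,"wy":0,"wz":0}]'
python3 pose.py .376 -.1975 .06 -3.7
```

```text
tool_pos: [0.3744, -0.1967, 0.0728]
orientation: [0.73, 0.684, -0.001, -0.001]
contact_force: [-0.3, -0.0, -0.1]
time_s: 26.72
tool_pos: [0.3759, -0.1974, 0.0614]
orientation: [0.73, 0.684, 0.0, 0.0]
contact_force: [-0.2, 0.4, 0.2]
grip_width: 0.0427
grip_force: 0.0
t 26.72 q [-0.43  0.28  0.91  2.28 -0.34  0.72  0.65] p [ 0.3759 -0.1974  0.0614]
x [0.066 0.998 0.001] y [ 0.998 -0.066  0.001] z [ 0.001  0.    -1.   ]
delta [-0.001  0.001  0.014]
turn [ 0.0005 -0.0003 -0.0007]
```

```bash
python3 -m creep '[{"gripper":0.1,"x":0,"y":0,"z":0,"wx":0,"wy":0,"wz":0},{"gripper":0.1,"x":0,"y":0,"z":0,"wx":0,"wy":0,"wz":0},{"gripper":0.1,"x":0,"y":0,"z":0,"wx":0,"wy":0,"wz":0},{"gripper":0.1,"x":0,"y":0,"z":0,"wx":0,"wy":0,"wz":0},{"gripper":0.1,"x":0,"y":0,"z":0,"wx":0,"wy":0,"wz":0}]' 70 | sed -n 2,6p
python3 pose.py
python3 -m creep '[{"gripper":0,"x":0,"y":0,"z":-0.1,"wx":0,"wy":0,"wz":0},{"gripper":0,"x":0,"y":0,"z":-0.3,"wx":0,"wy":0,"wz":0},{"gripper":0,"x":0,"y":0,"z":-0.6,"wx":0,"wy":0,"wz":0},{"gripper":0,"x":0,"y":0,"z":-1,"wx":0,"wy":0,"wz":0},{"gripper":0,"x":0,"y":0,"z":-1,"wx":0,"wy":0,"wz":0},{"gripper":0,"x":0,"y":0,"z":-1,"wx":0,"wy":0,"wz":0}]' 70 | sed -n 2,6p
python3 -m creep '[{"gripper":0,"x":0,"y":0,"z":-0.3,"wx":0,"wy":0,"wz":0},{"gripper":0,"x":0,"y":0,"z":-0.6,"wx":0,"wy":0,"wz":0},{"gripper":0,"x":0,"y":0,"z":-0.6,"wx":0,"wy":0,"wz":0},{"gripper":0,"x":0,"y":0,"z":-0.6,"wx":0,"wy":0,"wz":0}]' 70 | sed -n 2,6p
```

```text
tool_pos: [0.376, -0.1976, 0.0615]
orientation: [0.73, 0.683, 0.0, 0.0]
contact_force: [-0.2, 0.7, 6.4]
grip_width: 0.0211
grip_force: 68.6
t 27.13 q [-0.43  0.28  0.91  2.28 -0.34  0.72  0.65] p [ 0.376  -0.1976  0.0615]
x [0.066 0.998 0.001] y [ 0.998 -0.066  0.001] z [ 0.001  0.001 -1.   ]
tool_pos: [0.378, -0.1971, 0.1632]
orientation: [0.73, 0.684, 0.005, 0.002]
contact_force: [-0.9, 0.4, -3.2]
grip_width: 0.0205
grip_force: 69.3
tool_pos: [0.3755, -0.1971, 0.2203]
orientation: [0.73, 0.684, -0.0, -0.0]
contact_force: [0.2, 0.6, -2.5]
grip_width: 0.0209
grip_force: 69.6
```

Rake held. Carry it, turning it, to the free strip at the tray's +y end.

```bash
for i in 1 2; do python3 -m creep '[{"gripper":0,"x":0.5,"y":0.3,"z":0,"wx":0,"wy":0,"wz":-0.53},{"gripper":0,"x":0.5,"y":0.3,"z":0,"wx":0,"wy":0,"wz":-0.53},{"gripper":0,"x":0.5,"y":0.3,"z":0,"wx":0,"wy":0,"wz":-0.53},{"gripper":0,"x":0.5,"y":0.3,"z":0,"wx":0,"wy":0,"wz":-0.53},{"gripper":0,"x":0.5,"y":0.3,"z":0,"wx":0,"wy":0,"wz":-0.53},{"gripper":0,"x":0.5,"y":0.3,"z":0,"wx":0,"wy":0,"wz":-0.53},{"gripper":0,"x":0.5,"y":0.3,"z":0,"wx":0,"wy":0,"wz":-0.53},{"gripper":0,"x":0.5,"y":0.3,"z":0,"wx":0,"wy":0,"wz":-0.53}]' 70 | sed -n 2,3p;done
python3 pose.py .430 .436 .22 92.6
```

```text
tool_pos: [0.4062, -0.1492, 0.218]
orientation: [0.391, 0.92, -0.002, -0.003]
tool_pos: [0.3939, -0.0926, 0.2191]
orientation: [-0.014, 1.0, -0.0, -0.002]
t 29.3 q [-1.03 -0.32  1.02  2.18  0.3   1.15  1.45] p [ 0.3939 -0.0926  0.2191]
x [-1.    -0.028  0.004] y [-0.028  1.    -0.001] z [-0.004 -0.001 -1.   ]
delta [-0.507  5.274 -0.016]
turn [-0.0005 -0.0028 -0.0113]
```

```bash
for i in 1 2 3 4 5; do python3 -m creep '[{"gripper":0,"x":-0.09,"y":0.3,"z":0,"wx":0,"wy":0,"wz":-0.002},{"gripper":0,"x":-0.09,"y":0.6,"z":0,"wx":0,"wy":0,"wz":-0.002},{"gripper":0,"x":-0.09,"y":0.9,"z":0,"wx":0,"wy":0,"wz":-0.002}]' 70 | sed -n 2p;done
python3 -m creep '[{"gripper":0,"x":-0.05,"y":0.3,"z":0,"wx":0,"wy":0,"wz":0},{"gripper":0,"x":-0.05,"y":0.6,"z":0,"wx":0,"wy":0,"wz":0},{"gripper":0,"x":-0.05,"y":0.75,"z":0,"wx":0,"wy":0,"wz":0},{"gripper":0,"x":-0.05,"y":0.75,"z":0,"wx":0,"wy":0,"wz":0},{"gripper":0,"x":-0.05,"y":0.75,"z":0,"wx":0,"wy":0,"wz":0},{"gripper":0,"x":-0.05,"y":0.75,"z":0,"wx":0,"wy":0,"wz":0},{"gripper":0,"x":-0.05,"y":0.75,"z":0,"wx":0,"wy":0,"wz":0}]' 70
python3 pose.py .430 .436 .14 92.6
```

```text
tool_pos: [0.4013, -0.0019, 0.2197]
tool_pos: [0.4073, 0.0887, 0.2193]
tool_pos: [0.4133, 0.1788, 0.219]
tool_pos: [0.419, 0.269, 0.2185]
tool_pos: [0.4244, 0.3591, 0.218]
time_s: 31.13
tool_pos: [0.4273, 0.4312, 0.2198]
orientation: [-0.02, 1.0, -0.001, -0.001]
contact_force: [1.1, 0.1, -1.6]
grip_width: 0.0215
grip_force: 69.3
t 31.13 q [-1.39  0.35  0.66  1.73 -0.23  1.14  0.95] p [0.4273 0.4312 0.2198]
x [-0.999 -0.04   0.001] y [-0.04   0.999 -0.002] z [-0.001 -0.002 -1.   ]
delta [-0.03   0.049  0.798]
turn [-0.0014 -0.0009 -0.0036]
```

```bash
python3 -m creep '[{"gripper":0,"x":-0.025,"y":0.028,"z":0.3,"wx":0,"wy":0,"wz":-0.0035},{"gripper":0,"x":-0.025,"y":0.028,"z":0.6,"wx":0,"wy":0,"wz":-0.0035},{"gripper":0,"x":-0.025,"y":0.028,"z":0.8,"wx":0,"wy":0,"wz":-0.0035},{"gripper":0,"x":-0.025,"y":0.028,"z":0.8,"wx":0,"wy":0,"wz":-0.0035},{"gripper":0,"x":-0.025,"y":0.028,"z":0.8,"wx":0,"wy":0,"wz":-0.0035},{"gripper":0,"x":-0.025,"y":0.028,"z":0.8,"wx":0,"wy":0,"wz":-0.0035},{"gripper":0,"x":-0.025,"y":0.028,"z":0.8,"wx":0,"wy":0,"wz":-0.0035}]' 70 | sed -n 2,4p
python3 pose.py .430 .434 .0815 92.6
python3 - <<'E'
from h import *
# wrist: project tray inner rim corners, dump for a look
im=ctrl.camera("wrist");cv2.imwrite("pics/w15.png",im)
E
```

```text
tool_pos: [0.4307, 0.4373, 0.1433]
orientation: [-0.024, 1.0, 0.002, 0.001]
contact_force: [-0.9, 0.0, -1.2]
t 31.72 q [-1.35  0.45  0.62  1.78 -0.3   1.    1.  ] p [0.4307 0.4373 0.1433]
x [-0.999 -0.048 -0.003] y [-0.048  0.999  0.003] z [ 0.002  0.004 -1.   ]
delta [ 0.01  -0.034  0.618]
turn [0.0022 0.0016 0.0017]
```

View pics/w15.png

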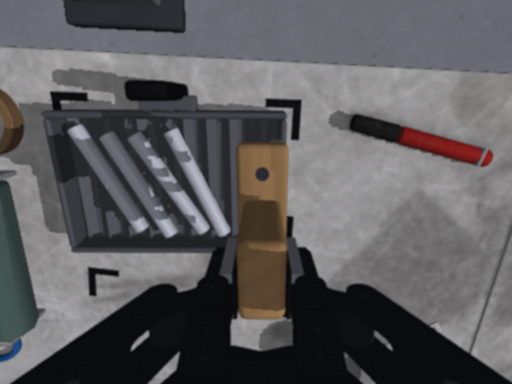

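Last view: rake upright at tray's +y end, aligned with the grooves; rod ends at (68-175,128) to (140-225,230), free strip under the rake (235-285). Lower.

```bash
python3 -m creep '[{"gripper":0,"x":0.005,"y":-0.02,"z":0.15,"wx":0,"wy":0,"wz":0},{"gripper":0,"x":0.005,"y":-0.02,"z":0.3,"wx":0,"wy":0,"wz":0},{"gripper":0,"x":0.005,"y":-0.02,"z":0.4,"wx":0,"wy":0,"wz":0},{"gripper":0,"x":0.005,"y":-0.02,"z":0.5,"wx":0,"wy":0,"wz":0},{"gripper":0,"x":0.005,"y":-0.02,"z":0.5,"wx":0,"wy":0,"wz":0},{"gripper":0,"x":0.005,"y":-0.02,"z":0.5,"wx":0,"wy":0,"wz":0}]' 70 | sed -n 2,4p
python3 pose.py .430 .434 .0815 92.6
```

```text
tool_pos: [0.4286, 0.4345, 0.0908]
orientation: [-0.025, 1.0, -0.0, -0.0]
contact_force: [0.1, -0.6, -0.8]
t 32.27 q [-1.32  0.51  0.58  1.82 -0.35  0.91  1.04] p [0.4286 0.4345 0.0908]
x [-0.999 -0.049  0.001] y [-0.049  0.999 -0.   ] z [-0.001 -0.    -1.   ]
delta [-0.014 -0.006  0.093]
turn [-0.0001 -0.0003  0.0026]
```

```bash
python3 -m creep '[{"gripper":0,"x":-0.01,"y":0,"z":0.05,"wx":0,"wy":0,"wz":0},{"gripper":0,"x":-0.01,"y":0,"z":0.09,"wx":0,"wy":0,"wz":0},{"gripper":0,"x":-0.01,"y":0,"z":0.093,"wx":0,"wy":0,"wz":0},{"gripper":0,"x":-0.01,"y":0,"z":0.093,"wx":0,"wy":0,"wz":0},{"gripper":0,"x":-0.01,"y":0,"z":0.093,"wx":0,"wy":0,"wz":0}]' 70 | sed -n 2,4p
for i in 1 2 3; do python3 -m creep '[{"gripper":0,"x":0,"y":-0.025,"z":0,"wx":0,"wy":0,"wz":0},{"gripper":0,"x":0,"y":-0.05,"z":0,"wx":0,"wy":0,"wz":0},{"gripper":0,"x":0,"y":-0.075,"z":0,"wx":0,"wy":0,"wz":0},{"gripper":0,"x":0,"y":-0.1,"z":0,"wx":0,"wy":0,"wz":0},{"gripper":0,"x":0,"y":-0.125,"z":0,"wx":0,"wy":0,"wz":0},{"gripper":0,"x":0,"y":-0.15,"z":0,"wx":0,"wy":0,"wz":0},{"gripper":0,"x":0,"y":-0.175,"z":0,"wx":0,"wy":0,"wz":0},{"gripper":0,"x":0,"y":-0.2,"z":0,"wx":0,"wy":0,"wz":0}]' 70 | sed -n 2,4p;done
python3 pose.py .430 .375 .0815 92.6
```

```text
tool_pos: [0.4298, 0.4347, 0.0818]
orientation: [-0.025, 1.0, 0.0, -0.0]
contact_force: [0.1, 0.2, -1.1]
tool_pos: [0.4307, 0.4143, 0.0817]
orientation: [-0.025, 1.0, 0.0, -0.0]
contact_force: [-0.6, -0.1, -1.6]
tool_pos: [0.4317, 0.3944, 0.0816]
orientation: [-0.025, 1.0, 0.0, -0.0]
contact_force: [-0.7, -0.5, -2.4]
tool_pos: [0.4326, 0.3744, 0.0816]
orientation: [-0.025, 1.0, 0.0, -0.0]
contact_force: [0.1, 0.0, -1.4]
t 34.68 q [-1.28  0.46  0.6   1.92 -0.34  0.86  1.12] p [0.4326 0.3744 0.0816]
x [-0.999 -0.049  0.   ] y [-0.049  0.999  0.   ] z [-0.  0. -1.]
delta [0.026 0.007 0.001]
turn [ 0.0001 -0.0002  0.0025]
```

```bash
for i in 1 2 3 4; do python3 -m creep '[{"gripper":0,"x":0,"y":-0.025,"z":0,"wx":0,"wy":0,"wz":0},{"gripper":0,"x":0,"y":-0.05,"z":0,"wx":0,"wy":0,"wz":0},{"gripper":0,"x":0,"y":-0.075,"z":0,"wx":0,"wy":0,"wz":0},{"gripper":0,"x":0,"y":-0.1,"z":0,"wx":0,"wy":0,"wz":0},{"gripper":0,"x":0,"y":-0.125,"z":0,"wx":0,"wy":0,"wz":0},{"gripper":0,"x":0,"y":-0.15,"z":0,"wx":0,"wy":0,"wz":0},{"gripper":0,"x":0,"y":-0.175,"z":0,"wx":0,"wy":0,"wz":0},{"gripper":0,"x":0,"y":-0.2,"z":0,"wx":0,"wy":0,"wz":0}]' 70 | sed -n 2,4p;done
cat > rods.py <<'E'
from h import *
import sys
im=ctrl.camera("wrist");k=ctrl.calibration("wrist");cv2.imwrite("pics/"+sys.argv[1],im)
hsv=cv2.cvtColor(im,cv2.COLOR_BGR2HSV);O=np.array([float(a) for a in sys.argv[2:4]]);yaw=float(sys.argv[4])
c,s=np.cos(yaw),np.sin(yaw);W=lambda x,y,z:[O[0]+c*x-s*y,O[1]+s*x+c*y,z]
P=np.array([px("wrist",W(x,y,.02)) for x,y in((-.061,-.098),(-.061,.098),(.061,.098),(.061,-.098))]).astype(int)
roi=np.zeros(hsv.shape[:2],np.uint8);cv2.fillPoly(roi,[P],255)
m=cv2.inRange(hsv,(0,0,105),(180,70,255))&roi;m=cv2.morphologyEx(m,cv2.MORPH_OPEN,np.ones((3,3)))
cv2.imwrite("pics/mask_"+sys.argv[1],m)
n,l,st_,ce=cv2.connectedComponentsWithStats(m)
for i in range(1,n):
    if st_[i][4]<40:continue
    q=np.argwhere(l==i)[:,::-1].astype(float);t=np.array([onz(k,u,.02)[:2] for u in q])-O
    t=np.column_stack([c*t[:,0]+s*t[:,1],-s*t[:,0]+c*t[:,1]]);vx,vy,x0,y0=cv2.fitLine(t.astype(np.float32),cv2.DIST_L2,0,1e-4,1e-4).ravel()
    print("tray-frame: x %.3f..%.3f y %.4f (%.3f..%.3f) ang %.3f n %d"%(t[:,0].min(),t[:,0].max(),y0,t[:,1].min(),t[:,1].max(),np.arctan(vy/vx),len(q)))
E
python3 rods.py r1.png .434 .356 .045
```

```text
tool_pos: [0.4336, 0.3544, 0.0816]
orientation: [-0.025, 1.0, 0.0, -0.0]
contact_force: [-0.7, -0.3, -1.4]
tool_pos: [0.4346, 0.3345, 0.0816]
orientation: [-0.025, 1.0, 0.0, -0.0]
contact_force: [0.6, 0.4, -0.5]
tool_pos: [0.4356, 0.3145, 0.0816]
orientation: [-0.025, 1.0, 0.0, -0.0]
contact_force: [-0.0, 0.0, -2.9]
tool_pos: [0.4366, 0.2945, 0.0816]
orientation: [-0.025, 1.0, 0.0, -0.0]
contact_force: [0.3, -1.0, -2.3]
tray-frame: x -0.059..-0.054 y -0.0502 (-0.052..-0.048) ang 0.051 n 63
tray-frame: x -0.059..0.030 y -0.0303 (-0.033..-0.028) ang -0.005 n 718
tray-frame: x -0.059..0.035 y 0.0301 (0.029..0.032) ang -0.005 n 424
tray-frame: x -0.056..-0.050 y -0.0636 (-0.070..-0.057) ang -1.536 n 165
tray-frame: x -0.053..0.057 y -0.0021 (-0.009..0.005) ang -0.004 n 2447
tray-frame: x -0.052..0.058 y 0.0184 (0.011..0.025) ang -0.003 n 2508
tray-frame: x -0.050..-0.042 y -0.0909 (-0.094..-0.088) ang 0.542 n 92
tray-frame: x -0.051..0.025 y -0.0402 (-0.047..-0.036) ang 0.005 n 1019
tray-frame: x -0.045..-0.031 y 0.0503 (0.049..0.051) ang -0.002 n 60
tray-frame: x -0.020..-0.014 y -0.0908 (-0.094..-0.088) ang -0.937 n 70
tray-frame: x 0.009..0.014 y -0.0908 (-0.094..-0.088) ang -1.179 n 54
```

Rods seem to sit at y ≈ +21, 0, −42, −63 mm. Finish the stroke a little and lift the rake, then measure.

```bash
python3 -m creep '[{"gripper":0,"x":0,"y":-0.025,"z":0,"wx":0,"wy":0,"wz":0},{"gripper":0,"x":0,"y":-0.05,"z":0,"wx":0,"wy":0,"wz":0},{"gripper":0,"x":0,"y":-0.075,"z":0,"wx":0,"wy":0,"wz":0},{"gripper":0,"x":0,"y":-0.1,"z":0,"wx":0,"wy":0,"wz":0},{"gripper":0,"x":0,"y":-0.125,"z":0,"wx":0,"wy":0,"wz":0},{"gripper":0,"x":0,"y":-0.15,"z":0,"wx":0,"wy":0,"wz":0},{"gripper":0,"x":0,"y":-0.15,"z":0,"wx":0,"wy":0,"wz":0}]' 70 | sed -n 2,4p
python3 -m creep '[{"gripper":0,"x":0,"y":0,"z":-0.1,"wx":0,"wy":0,"wz":0},{"gripper":0,"x":0,"y":0,"z":-0.3,"wx":0,"wy":0,"wz":0},{"gripper":0,"x":0,"y":0,"z":-0.7,"wx":0,"wy":0,"wz":0},{"gripper":0,"x":0,"y":0.4,"z":-1,"wx":0,"wy":0,"wz":0},{"gripper":0,"x":0.0,"y":0.8,"z":-1,"wx":0,"wy":0,"wz":0},{"gripper":0,"x":0,"y":1,"z":-1,"wx":0,"wy":0,"wz":0},{"gripper":0,"x":0,"y":1,"z":-1,"wx":0,"wy":0,"wz":0},{"gripper":0,"x":0,"y":1,"z":-1,"wx":0,"wy":0,"wz":0}]' 70 | sed -n 2,4p
python3 -m creep '[{"gripper":0,"x":0,"y":0.4,"z":0,"wx":0,"wy":0,"wz":0},{"gripper":0,"x":0.0,"y":0.8,"z":0,"wx":0,"wy":0,"wz":0},{"gripper":0,"x":0,"y":1,"z":0,"wx":0,"wy":0,"wz":0},{"gripper":0,"x":0,"y":1,"z":0,"wx":0,"wy":0,"wz":0},{"gripper":0,"x":0,"y":1,"z":0,"wx":0,"wy":0,"wz":0}]' 70 | sed -n 2,4p
python3 rods.py r2.png .434 .356 .045
```

```text
tool_pos: [0.4374, 0.2789, 0.0816]
orientation: [-0.024, 1.0, -0.0, -0.0]
contact_force: [-0.6, 0.2, -2.5]
tool_pos: [0.4314, 0.3825, 0.1824]
orientation: [-0.027, 1.0, 0.0, 0.0]
contact_force: [-0.3, -0.5, -2.3]
tool_pos: [0.427, 0.4794, 0.1812]
orientation: [-0.025, 1.0, -0.001, -0.0]
contact_force: [0.7, -0.3, -2.5]
tray-frame: x -0.054..0.055 y -0.0641 (-0.070..-0.055) ang 0.027 n 904
tray-frame: x -0.052..0.058 y 0.0000 (-0.007..0.007) ang -0.010 n 1276
tray-frame: x -0.050..0.060 y -0.0419 (-0.049..-0.034) ang -0.006 n 1104
tray-frame: x -0.051..0.059 y 0.0206 (0.013..0.028) ang -0.010 n 1242
```

All four rods lie on groove centres (+21, 0, −42, −63 mm), aligned. Return the rake.

```bash
for i in 1 2 3 4 5 6; do python3 -m creep '[{"gripper":0,"x":0.1,"y":-0.4,"z":-0.07,"wx":0,"wy":0,"wz":0},{"gripper":0,"x":0.1,"y":-0.7,"z":-0.07,"wx":0,"wy":0,"wz":0},{"gripper":0,"x":0.1,"y":-0.95,"z":-0.07,"wx":0,"wy":0,"wz":0}]' 70 | sed -n 2p; done
for i in 1 2; do python3 -m creep '[{"gripper":0,"x":0,"y":0,"z":0,"wx":0,"wy":0,"wz":0.525},{"gripper":0,"x":0,"y":0,"z":0,"wx":0,"wy":0,"wz":0.525},{"gripper":0,"x":0,"y":0,"z":0,"wx":0,"wy":0,"wz":0.525},{"gripper":0,"x":0,"y":0,"z":0,"wx":0,"wy":0,"wz":0.525},{"gripper":0,"x":0,"y":0,"z":0,"wx":0,"wy":0,"wz":0.525},{"gripper":0,"x":0,"y":0,"z":0,"wx":0,"wy":0,"wz":0.525},{"gripper":0,"x":0,"y":0,"z":0,"wx":0,"wy":0,"wz":0.525},{"gripper":0,"x":0,"y":0,"z":0,"wx":0,"wy":0,"wz":0.525},{"gripper":0,"x":0,"y":0,"z":0,"wx":0,"wy":0,"wz":0.525}]' 70 | sed -n 2p; done
python3 pose.py .3755 -.193 .15 -2
```

```text
tool_pos: [0.4231, 0.3782, 0.1882]
tool_pos: [0.4169, 0.2822, 0.1953]
tool_pos: [0.4107, 0.1873, 0.2019]
tool_pos: [0.4046, 0.0925, 0.2085]
tool_pos: [0.3988, -0.0024, 0.2153]
tool_pos: [0.393, -0.0974, 0.222]
tool_pos: [0.3939, -0.0945, 0.2226]
tool_pos: [0.395, -0.0934, 0.2233]
t 42.12 q [-0.71 -0.19  0.78  2.17  0.15  1.11 -0.04] p [ 0.395  -0.0934  0.2233]
x [0.027 1.    0.001] y [ 1.    -0.027 -0.001] z [-0.001  0.001 -1.   ]
delta [-1.002 -0.167  0.732]
turn [-0.0005 -0.0004  0.0048]
```

```bash
python3 -m creep '[{"gripper":0,"x":-0.4,"y":-0.17,"z":0,"wx":0,"wy":0,"wz":0.005},{"gripper":0,"x":-0.8,"y":-0.17,"z":0,"wx":0,"wy":0,"wz":0.005},{"gripper":0,"x":-1,"y":-0.17,"z":0.3,"wx":0,"wy":0,"wz":0.005},{"gripper":0,"x":-1,"y":-0.17,"z":0.6,"wx":0,"wy":0,"wz":0.005},{"gripper":0,"x":-1,"y":-0.17,"z":0.8,"wx":0,"wy":0,"wz":0.005},{"gripper":0,"x":-1,"y":-0.17,"z":0.8,"wx":0,"wy":0,"wz":0.005},{"gripper":0,"x":-1,"y":-0.17,"z":0.8,"wx":0,"wy":0,"wz":0.005},{"gripper":0,"x":-1,"y":-0.17,"z":0.8,"wx":0,"wy":0,"wz":0.005}]' 70 | sed -n 2,4p; python3 pose.py .3755 -.193 .0625 -2
```

```text
tool_pos: [0.3766, -0.1924, 0.1445]
orientation: [0.719, 0.695, 0.0, 0.0]
contact_force: [0.4, -0.4, -0.2]
t 42.78 q [-0.68  0.03  1.09  2.23 -0.03  0.9   0.39] p [ 0.3766 -0.1924  0.1445]
x [ 0.035  0.999 -0.   ] y [ 0.999 -0.035  0.001] z [ 0.001 -0.    -1.   ]
delta [-0.007 -0.012  0.82 ]
turn [ 0.0008  0.0001 -0.0002]
```

```bash
python3 -m creep '[{"gripper":0,"x":-0.005,"y":-0.01,"z":0.3,"wx":0,"wy":0,"wz":0},{"gripper":0,"x":-0.005,"y":-0.01,"z":0.5,"wx":0,"wy":0,"wz":0},{"gripper":0,"x":-0.005,"y":-0.01,"z":0.65,"wx":0,"wy":0,"wz":0},{"gripper":0,"x":-0.005,"y":-0.01,"z":0.73,"wx":0,"wy":0,"wz":0},{"gripper":0,"x":-0.005,"y":-0.01,"z":0.78,"wx":0,"wy":0,"wz":0},{"gripper":0,"x":-0.005,"y":-0.01,"z":0.8,"wx":0,"wy":0,"wz":0},{"gripper":0,"x":-0.005,"y":-0.01,"z":0.82,"wx":0,"wy":0,"wz":0},{"gripper":0,"x":-0.005,"y":-0.01,"z":0.82,"wx":0,"wy":0,"wz":0},{"gripper":0,"x":-0.005,"y":-0.01,"z":0.82,"wx":0,"wy":0,"wz":0}]' 70
```

```text
time_s: 43.53
tool_pos: [0.3757, -0.1926, 0.0623]
orientation: [0.72, 0.694, 0.001, 0.0]
contact_force: [-0.4, -0.2, -0.8]
grip_width: 0.0214
grip_force: 69.4
```

```bash
python3 -m creep '[{"gripper":0,"x":0,"y":0,"z":0.01,"wx":0,"wy":0,"wz":0},{"gripper":0.45,"x":0,"y":0,"z":0.01,"wx":0,"wy":0,"wz":0},{"gripper":0.45,"x":0,"y":0,"z":0.01,"wx":0,"wy":0,"wz":0},{"gripper":0.45,"x":0,"y":0,"z":0.01,"wx":0,"wy":0,"wz":0},{"gripper":0.45,"x":0,"y":0,"z":0.01,"wx":0,"wy":0,"wz":0},{"gripper":0.45,"x":0,"y":0,"z":-0.1,"wx":0,"wy":0,"wz":0},{"gripper":0.45,"x":0,"y":0,"z":-0.3,"wx":0,"wy":0,"wz":0},{"gripper":0.45,"x":0,"y":0,"z":-0.6,"wx":0,"wy":0,"wz":0},{"gripper":0.45,"x":0,"y":0,"z":-1,"wx":0,"wy":0,"wz":0},{"gripper":0.45,"x":0,"y":0,"z":-1,"wx":0,"wy":0,"wz":0},{"gripper":0.45,"x":0,"y":0,"z":-1,"wx":0,"wy":0,"wz":0}]' 70
python3 -m creep '[{"gripper":0.45,"x":0,"y":0,"z":-0.4,"wx":0,"wy":0,"wz":0},{"gripper":0.45,"x":0,"y":0,"z":-0.6,"wx":0,"wy":0,"wz":0},{"gripper":0.45,"x":0,"y":0,"z":-0.6,"wx":0,"wy":0,"wz":0},{"gripper":0.45,"x":0,"y":0,"z":-0.6,"wx":0,"wy":0,"wz":0}]' | sed -n 2p
python3 - <<'E'
from h import *
im=ctrl.camera("wrist");cv2.imwrite("pics/w16.png",im);k=ctrl.calibration("wrist")
for s,c in blobs(im,(8,90,60),(25,255,255),100,60,420,330,60):print(s,c,onz(k,c,.1).round(3))
a=.035;g=[px("wrist",(.3757+i*.011+j*.02*a,-.1926-i*.011*a+j*.02,.103)).round(1).tolist() for i,j in((-1,-1),(1,-1),(1,1),(-1,1))];print("pred grip",g)
b=[px("wrist",(.3757+i*.015+j*.052*a,-.1926-i*.015*a+j*.052,.046)).round(1).tolist() for i,j in((-1,-1),(1,-1),(1,1),(-1,1))];print("pred bar",b)
E
python3 pose.py
```

```text
time_s: 44.45
tool_pos: [0.3777, -0.1923, 0.1641]
orientation: [0.72, 0.694, 0.005, 0.001]
contact_force: [0.1, 0.8, 0.3]
grip_width: 0.0385
grip_force: 0.0
tool_pos: [0.3748, -0.1924, 0.2212]
[250, 122, 26, 90, 2141] [262.8 166.1] [ 0.375 -0.175  0.1  ]
pred grip [[252.9, 205.8], [276.0, 205.8], [276.6, 164.6], [252.4, 164.6]]
pred bar [[251.2, 214.6], [277.0, 214.6], [278.3, 123.2], [250.0, 123.2]]
t 44.83 q [-0.77 -0.24  1.05  2.15  0.23  1.12  0.13] p [ 0.3737 -0.1923  0.2202]
x [ 0.037  0.999 -0.   ] y [ 0.999 -0.037 -0.003] z [-0.003 -0.    -1.   ]
```

Rake stands in its rest as predicted. Now to the tray post.

```bash
for i in 1 2; do python3 -m creep '[{"gripper":0.8,"x":0.5,"y":0.2,"z":0,"wx":0,"wy":0,"wz":-0.525},{"gripper":0.8,"x":0.5,"y":0.2,"z":0,"wx":0,"wy":0,"wz":-0.525},{"gripper":0.8,"x":0.5,"y":0.2,"z":0,"wx":0,"wy":0,"wz":-0.525},{"gripper":0.8,"x":0.5,"y":0.2,"z":0,"wx":0,"wy":0,"wz":-0.525},{"gripper":0.8,"x":0.5,"y":0.2,"z":0,"wx":0,"wy":0,"wz":-0.525},{"gripper":0.8,"x":0.5,"y":0.2,"z":0,"wx":0,"wy":0,"wz":-0.525},{"gripper":0.8,"x":0.5,"y":0.2,"z":0,"wx":0,"wy":0,"wz":-0.525},{"gripper":0.8,"x":0.5,"y":0.2,"z":0,"wx":0,"wy":0,"wz":-0.525}]' 30| sed -n 2p; done
for i in 1 2 3 4; do python3 -m creep '[{"gripper":0.8,"x":-0.04,"y":0.4,"z":0,"wx":0,"wy":0,"wz":0},{"gripper":0.8,"x":-0.04,"y":0.7,"z":0,"wx":0,"wy":0,"wz":0},{"gripper":0.8,"x":-0.04,"y":0.9,"z":0,"wx":0,"wy":0,"wz":0}]' 30| sed -n 2p; done
python3 pose.py .352 .353 .22 92.6
```

```text
tool_pos: [0.3947, -0.1431, 0.2195]
tool_pos: [0.3739, -0.094, 0.2201]
tool_pos: [0.3744, -0.0017, 0.2204]
tool_pos: [0.3746, 0.0888, 0.2203]
tool_pos: [0.3749, 0.1791, 0.2202]
tool_pos: [0.3751, 0.2694, 0.2199]
t 47.17 q [-1.31  0.01  0.61  2.06 -0.    1.08  0.91] p [0.3751 0.2694 0.2199]
x [-0.999 -0.041  0.002] y [-0.041  0.999 -0.002] z [-0.002 -0.002 -1.   ]
delta [ 0.197  0.845 -0.002]
turn [-0.0012 -0.0011 -0.003 ]
```

Move above the post and measure the post, tray and rods from there.

```bash
python3 -m creep '[{"gripper":0.8,"x":0.19,"y":0.4,"z":0,"wx":0,"wy":0,"wz":-0.003},{"gripper":0.8,"x":0.19,"y":0.8,"z":0,"wx":0,"wy":0,"wz":-0.003},{"gripper":0.8,"x":0.19,"y":0.83,"z":0,"wx":0,"wy":0,"wz":-0.003},{"gripper":0.8,"x":0.19,"y":0.83,"z":0,"wx":0,"wy":0,"wz":-0.003},{"gripper":0.8,"x":0.19,"y":0.83,"z":0,"wx":0,"wy":0,"wz":-0.003},{"gripper":0.8,"x":0.19,"y":0.83,"z":0,"wx":0,"wy":0,"wz":-0.003}]' 30| sed -n 2p
python3 pose.py .352 .353 .035 92.6
python3 - <<'E'
from h import *
k=ctrl.calibration("wrist");im=ctrl.camera("wrist");cv2.imwrite("pics/w17.png",im)
for s,c in blobs(im,(0,0,0),(180,255,45),150,60,400,300,40):print(s,c,onz(k,c,.075).round(4))
print("pred",px("wrist",(.352,.353,.075)))
im=ctrl.camera("top");cv2.imwrite("pics/t17.png",im)
E
```

```text
tool_pos: [0.3543, 0.3463, 0.2205]
t 47.67 q [-1.38  0.09  0.55  1.98 -0.05  1.09  0.81] p [0.3543 0.3463 0.2205]
x [-0.999 -0.042  0.002] y [-0.042  0.999 -0.002] z [-0.001 -0.002 -1.   ]
delta [0.017 0.072 1.855]
turn [-0.0015 -0.001  -0.002 ]
[159, 60, 59, 3, 103] [193.1  60.6] [0.2461 0.2793 0.075 ]
[177, 157, 174, 33, 1515] [254.4 172.7] [0.3483 0.3386 0.075 ]
[335, 166, 25, 28, 194] [350.5 173.1] [0.3446 0.4361 0.075 ]
[150, 185, 247, 115, 7947] [279.8 253. ] [0.4386 0.37   0.075 ]
[223, 189, 4, 28, 78] [225.  201.9] [0.3811 0.309  0.075 ]
[273, 201, 4, 52, 135] [274.5 226.1] [0.4064 0.3623 0.075 ]
pred [268.27432274 176.49838435]
```

```bash
python3 - <<'E'
from h import *
k=ctrl.calibration("wrist");im=cv2.imread("pics/w17.png");v=cv2.cvtColor(im,cv2.COLOR_BGR2GRAY)
for t in(18,24,30):print(t,[(s,c) for s,c in blobs(im,(0,0,0),(180,255,t),235,140,305,195,30)])
for r in range(150,196,4):print(r,v[r,236:304:4])
E
```

```text
18 [([254, 158, 27, 22, 528], array([266.8, 169.3]))]
24 [([254, 157, 27, 24, 568], array([266.7, 169.5]))]
30 [([254, 157, 28, 24, 589], array([266.8, 169.5]))]
150 [137 137 142 143 134 141 146 144 152 146 143 152 159 152 150 146 143]
154 [ 85  85  88  86  85  89  94 108 128 150 145 152 161 154 150 145 145]
158 [ 86  88  91  92  93  22   5  20  36   7  18 143 148 158 152 143 144]
162 [ 87  92  88  91  91   4   6   4   5   6   5 127 144 151 146 143 145]
166 [ 87  90  90  65  62   3   8   5   5   6   6  57  98 150 156 144 142]
170 [87 86 88 57 53  9 11  8 11 11 10 16 66 92 97 93 92]
174 [46 47 46 63 55 12 13 14 14 12 13 15 66 48 46 47 46]
178 [31 31 31 45 42  7  9 10 11 12 12 15 47 33 31 31 31]
182 [64 63 62 64 63 61 58 58 57 58 59 62 63 63 64 63 64]
186 [38 44 74 68 41 39 67 65 64 41 66 56 49 38 59 73 63]
190 [122  43  74  68  40  37  45 110 169 115  40  94 132 134  64  73  58]
194 [178  41  75  67  41  39  46 113 174 114  41 101 154 149  64  71  59]
```

```bash
python3 -m creep '[{"gripper":0.7,"x":0.025,"y":0.07,"z":0.3,"wx":0,"wy":0,"wz":-0.002},{"gripper":0.7,"x":0.025,"y":0.07,"z":0.6,"wx":0,"wy":0,"wz":-0.002},{"gripper":0.7,"x":0.025,"y":0.07,"z":0.9,"wx":0,"wy":0,"wz":-0.002},{"gripper":0.7,"x":0.025,"y":0.07,"z":1,"wx":0,"wy":0,"wz":-0.002},{"gripper":0.7,"x":0.025,"y":0.07,"z":1,"wx":0,"wy":0,"wz":-0.002},{"gripper":0.7,"x":0.025,"y":0.07,"z":1,"wx":0,"wy":0,"wz":-0.002}]' 30| sed -n 2p
python3 pose.py .351 .353 .035 92.6
python3 -m creep '[{"gripper":0.7,"x":0,"y":0,"z":0.3,"wx":0,"wy":0,"wz":0},{"gripper":0.7,"x":0,"y":0,"z":0.55,"wx":0,"wy":0,"wz":0},{"gripper":0.7,"x":0,"y":0,"z":0.75,"wx":0,"wy":0,"wz":0},{"gripper":0.7,"x":0,"y":0,"z":0.84,"wx":0,"wy":0,"wz":0},{"gripper":0.7,"x":0,"y":0,"z":0.84,"wx":0,"wy":0,"wz":0},{"gripper":0.7,"x":0,"y":0,"z":0.84,"wx":0,"wy":0,"wz":0}]' 30| sed -n 2,4p
python3 pose.py .351 .353 .035 92.6
```

```text
tool_pos: [0.3516, 0.3547, 0.1221]
t 48.27 q [-1.35  0.24  0.53  2.06 -0.16  0.87  0.89] p [0.3516 0.3547 0.1221]
x [-0.999 -0.047  0.   ] y [-0.047  0.999 -0.   ] z [-0. -0. -1.]
delta [ 0.006 -0.017  0.871]
turn [-0.     -0.0001  0.0013]
tool_pos: [0.3521, 0.3564, 0.0391]
orientation: [-0.024, 1.0, 0.001, 0.001]
contact_force: [-0.4, -0.4, 0.5]
t 48.77 q [-1.29  0.39  0.48  2.1  -0.28  0.7   0.99] p [0.3521 0.3564 0.0391]
x [-0.999 -0.049 -0.001] y [-0.049  0.999  0.002] z [ 0.001  0.002 -1.   ]
delta [ 0.013 -0.034  0.041]
turn [0.0013 0.0008 0.0023]
```

```bash
python3 -m creep '[{"gripper":0.7,"x":0.01,"y":-0.02,"z":0.02,"wx":0,"wy":0,"wz":0},{"gripper":0.7,"x":0.01,"y":-0.02,"z":0.02,"wx":0,"wy":0,"wz":0},{"gripper":0.25,"x":0.01,"y":-0.02,"z":0.02,"wx":0,"wy":0,"wz":0},{"gripper":0.25,"x":0.01,"y":-0.02,"z":0.02,"wx":0,"wy":0,"wz":0},{"gripper":0.25,"x":0.01,"y":-0.02,"z":0.02,"wx":0,"wy":0,"wz":0},{"gripper":0.25,"x":0.01,"y":-0.02,"z":0.02,"wx":0,"wy":0,"wz":0},{"gripper":0.25,"x":0.01,"y":-0.02,"z":0.02,"wx":0,"wy":0,"wz":0},{"gripper":0.25,"x":0.01,"y":-0.02,"z":0.02,"wx":0,"wy":0,"wz":0}]' 40
python3 pose.py
```

```text
time_s: 49.43
tool_pos: [0.3504, 0.3531, 0.0365]
orientation: [-0.024, 1.0, 0.0, -0.0]
contact_force: [-1.1, -1.9, 6.2]
grip_width: 0.0296
grip_force: 41.1
t 49.43 q [-1.29  0.39  0.48  2.11 -0.28  0.7   0.99] p [0.3504 0.3531 0.0365]
x [-0.999 -0.048  0.001] y [-0.048  0.999  0.   ] z [-0.001  0.    -1.   ]
```

```bash
python3 -m creep '[{"gripper":0.2,"x":-0.02,"y":0,"z":0,"wx":0,"wy":0,"wz":0.001},{"gripper":0.2,"x":-0.05,"y":0.001,"z":0,"wx":0,"wy":0,"wz":0.002},{"gripper":0.2,"x":-0.1,"y":0.002,"z":0,"wx":0,"wy":0,"wz":0.004},{"gripper":0.2,"x":-0.15,"y":0.003,"z":0,"wx":0,"wy":0,"wz":0.006},{"gripper":0.2,"x":-0.2,"y":0.004,"z":0,"wx":0,"wy":0,"wz":0.008},{"gripper":0.2,"x":-0.25,"y":0.005,"z":0,"wx":0,"wy":0,"wz":0.01},{"gripper":0.2,"x":-0.3,"y":0.006,"z":0,"wx":0,"wy":0,"wz":0.012},{"gripper":0.2,"x":-0.35,"y":0.007,"z":0,"wx":0,"wy":0,"wz":0.014},{"gripper":0.2,"x":-0.4,"y":0.008,"z":0,"wx":0,"wy":0,"wz":0.016},{"gripper":0.2,"x":-0.45,"y":0.009,"z":0,"wx":0,"wy":0,"wz":0.018},{"gripper":0.2,"x":-0.5,"y":0.01,"z":0,"wx":0,"wy":0,"wz":0.02},{"gripper":0.2,"x":-0.55,"y":0.011,"z":0,"wx":0,"wy":0,"wz":0.022},{"gripper":0.2,"x":-0.6,"y":0.012,"z":0,"wx":0,"wy":0,"wz":0.024},{"gripper":0.2,"x":-0.65,"y":0.013,"z":0,"wx":0,"wy":0,"wz":0.026},{"gripper":0.2,"x":-0.7,"y":0.014,"z":0,"wx":0,"wy":0,"wz":0.028},{"gripper":0.2,"x":-0.75,"y":0.015,"z":0,"wx":0,"wy":0,"wz":0.03},{"gripper":0.2,"x":-0.8,"y":0.016,"z":0,"wx":0,"wy":0,"wz":0.032},{"gripper":0.2,"x":-0.83,"y":0.017,"z":0,"wx":0,"wy":0,"wz":0.034},{"gripper":0.2,"x":-0.85,"y":0.018,"z":0,"wx":0,"wy":0,"wz":0.036},{"gripper":0.2,"x":-0.85,"y":0.018,"z":0,"wx":0,"wy":0,"wz":0.036}]' 40
python3 pose.py .5470 .3653 .0365 85.3
```

```text
time_s: 51.1
tool_pos: [0.4276, 0.3617, 0.0363]
orientation: [0.001, 1.0, -0.0, -0.007]
contact_force: [-12.4, 1.1, 14.7]
grip_width: 0.0291
grip_force: 42.4
t 51.1 q [-1.16  0.5   0.47  1.95 -0.33  0.77  1.07] p [0.4276 0.3617 0.0363]
x [-1.     0.002  0.014] y [ 0.002  1.    -0.   ] z [-0.014 -0.    -1.   ]
delta [-1.194  0.039 -0.019]
turn [-0.0007 -0.009   0.0506]
```

```bash
python3 -m creep '[{"gripper":0.2,"x":-0.05,"y":0.001,"z":-0.005,"wx":0,"wy":0,"wz":0.002},{"gripper":0.2,"x":-0.1,"y":0.003,"z":-0.01,"wx":0,"wy":0,"wz":0.004},{"gripper":0.2,"x":-0.15,"y":0.005,"z":-0.01,"wx":0,"wy":0,"wz":0.008},{"gripper":0.2,"x":-0.2,"y":0.007,"z":-0.01,"wx":0,"wy":0,"wz":0.011},{"gripper":0.2,"x":-0.25,"y":0.009,"z":-0.01,"wx":0,"wy":0,"wz":0.013},{"gripper":0.2,"x":-0.3,"y":0.01,"z":-0.01,"wx":0,"wy":0,"wz":0.016},{"gripper":0.2,"x":-0.35,"y":0.012,"z":-0.01,"wx":0,"wy":0,"wz":0.019},{"gripper":0.2,"x":-0.4,"y":0.014,"z":-0.01,"wx":0,"wy":0,"wz":0.022},{"gripper":0.2,"x":-0.45,"y":0.016,"z":-0.01,"wx":0,"wy":0,"wz":0.025},{"gripper":0.2,"x":-0.5,"y":0.018,"z":-0.01,"wx":0,"wy":0,"wz":0.028},{"gripper":0.2,"x":-0.55,"y":0.02,"z":-0.01,"wx":0,"wy":0,"wz":0.03},{"gripper":0.2,"x":-0.6,"y":0.02,"z":-0.01,"wx":0,"wy":0,"wz":0.032},{"gripper":0.2,"x":-0.65,"y":0.022,"z":-0.01,"wx":0,"wy":0,"wz":0.035},{"gripper":0.2,"x":-0.7,"y":0.024,"z":-0.01,"wx":0,"wy":0,"wz":0.038},{"gripper":0.2,"x":-0.75,"y":0.026,"z":-0.01,"wx":0,"wy":0,"wz":0.04},{"gripper":0.2,"x":-0.8,"y":0.027,"z":-0.01,"wx":0,"wy":0,"wz":0.042},{"gripper":0.2,"x":-0.82,"y":0.028,"z":-0.01,"wx":0,"wy":0,"wz":0.044},{"gripper":0.2,"x":-0.84,"y":0.028,"z":-0.01,"wx":0,"wy":0,"wz":0.044},{"gripper":0.2,"x":-0.84,"y":0.028,"z":-0.01,"wx":0,"wy":0,"wz":0.044}]' 40
python3 pose.py .5470 .3653 .0365 85.3
python3 - <<'E'
from h import *
im=ctrl.camera("side");cv2.imwrite("pics/s18.png",im);im=ctrl.camera("top");cv2.imwrite("pics/t18.png",im)
E
```

```text
time_s: 52.68
tool_pos: [0.5123, 0.3636, 0.0363]
orientation: [0.036, 0.999, -0.0, -0.007]
contact_force: [-10.9, 1.0, 10.0]
grip_width: 0.0293
grip_force: 41.7
t 52.68 q [-1.05  0.61  0.48  1.78 -0.37  0.85  1.11] p [0.5123 0.3636 0.0363]
x [-0.997  0.073  0.013] y [ 0.073  0.997 -0.001] z [-0.013 -0.    -1.   ]
delta [-0.345  0.042 -0.006]
turn [-0.0008 -0.0084  0.0058]
```

```bash
python3 -m creep '[{"gripper":0.2,"x":-0.05,"y":0.006,"z":0,"wx":0,"wy":0,"wz":0.002},{"gripper":0.2,"x":-0.1,"y":0.012,"z":0,"wx":0,"wy":0,"wz":0.004},{"gripper":0.2,"x":-0.15,"y":0.018,"z":0,"wx":0,"wy":0,"wz":0.006},{"gripper":0.2,"x":-0.2,"y":0.025,"z":0,"wx":0,"wy":0,"wz":0.006},{"gripper":0.2,"x":-0.25,"y":0.03,"z":0,"wx":0,"wy":0,"wz":0.006},{"gripper":0.2,"x":-0.29,"y":0.035,"z":0,"wx":0,"wy":0,"wz":0.006},{"gripper":0.2,"x":-0.32,"y":0.04,"z":0,"wx":0,"wy":0,"wz":0.006},{"gripper":0.2,"x":-0.34,"y":0.04,"z":0,"wx":0,"wy":0,"wz":0.006},{"gripper":0.2,"x":-0.34,"y":0.04,"z":0,"wx":0,"wy":0,"wz":0.006},{"gripper":0.2,"x":-0.34,"y":0.04,"z":0,"wx":0,"wy":0,"wz":0.006}]' 40
python3 pose.py .5470 .3653 .0365 85.3
```

```text
time_s: 53.62
tool_pos: [0.5464, 0.3649, 0.0364]
orientation: [0.041, 0.999, -0.0, -0.007]
contact_force: [-10.3, 0.4, 8.2]
grip_width: 0.0296
grip_force: 41.7
t 53.62 q [-1.01  0.66  0.48  1.71 -0.38  0.88  1.13] p [0.5464 0.3649 0.0364]
x [-0.996  0.083  0.014] y [ 0.083  0.997 -0.001] z [-0.014 -0.    -1.   ]
delta [-0.006  0.005 -0.001]
turn [-0.0009 -0.0086 -0.0005]
```

```bash
python3 -m creep '[{"gripper":0.7,"x":0,"y":0,"z":0,"wx":0,"wy":0,"wz":0},{"gripper":0.7,"x":0,"y":0,"z":0,"wx":0,"wy":0,"wz":0},{"gripper":0.7,"x":0,"y":0,"z":0,"wx":0,"wy":0,"wz":0},{"gripper":0.7,"x":0,"y":0,"z":0,"wx":0,"wy":0,"wz":0},{"gripper":0.7,"x":0,"y":0,"z":-0.2,"wx":0,"wy":0,"wz":0},{"gripper":0.7,"x":0,"y":0,"z":-0.5,"wx":0,"wy":0,"wz":0},{"gripper":0.7,"x":0,"y":0,"z":-0.9,"wx":0,"wy":0,"wz":0},{"gripper":0.7,"x":0,"y":0,"z":-1,"wx":0,"wy":0,"wz":0},{"gripper":0.7,"x":0,"y":0,"z":-1,"wx":0,"wy":0,"wz":0}]' 40 | sed -n 2,4p
for i in 1 2; do python3 -m creep '[{"gripper":0.7,"x":-0.1,"y":0,"z":-0.4,"wx":0,"wy":0,"wz":0},{"gripper":0.7,"x":-0.2,"y":0,"z":-0.8,"wx":0,"wy":0,"wz":0},{"gripper":0.7,"x":-0.4,"y":0,"z":-0.95,"wx":0,"wy":0,"wz":0},{"gripper":0.7,"x":-0.6,"y":0,"z":-0.95,"wx":0,"wy":0,"wz":0},{"gripper":0.7,"x":-0.6,"y":0,"z":-0.95,"wx":0,"wy":0,"wz":0},{"gripper":0.7,"x":-0.6,"y":0,"z":-0.95,"wx":0,"wy":0,"wz":0}]' 40 | sed -n 2p; done
cat > tray.py <<'E'
from h import *
import sys
im=ctrl.camera("wrist");k=ctrl.calibration("wrist");cv2.imwrite("pics/"+sys.argv[1],im);g=cv2.cvtColor(im,cv2.COLOR_BGR2GRAY)
O=np.array([.630,.3585]);yaw=-.082;c,s=np.cos(yaw),np.sin(yaw)
def scan(n,fixed,rng,axis):
    # outer rim edge: walk from outside inwards along tray axis at z=.035, find first drop of brightness
    out=[]
    for f in fixed:
        vals=[]
        for t in rng:
            x,y=(t,f) if axis==0 else (f,t)
            u,v=px("wrist",[O[0]+c*x-s*y,O[1]+s*x+c*y,.035]).round().astype(int)
            vals.append(int(g[v,u]) if 0<=u<512 and 0<=v<384 else -1)
        d=np.diff(np.array(vals,float));i=int(np.argmin(d));out.append((f,round(float(rng[i]+rng[i+1])/2,4),vals[i-1:i+3]))
    print(n,out)
scan("+y",[-.04,-.02,0,.02,.04],np.arange(.125,.085,-.001),1)
scan("-y",[-.04,-.02,0,.02,.04],np.arange(-.125,-.085,.001),1)
scan("-x",[-.08,-.06,.05,.07,.085],np.arange(-.09,-.05,.001),0)
scan("+x",[-.08,-.05,.05,.08],np.arange(.09,.05,-.001),0)
E
python3 tray.py w19.png; python3 rods.py r3.png .630 .3585 -.082; python3 pose.py
```

```text
tool_pos: [0.5574, 0.3642, 0.1421]
orientation: [0.043, 0.999, 0.003, 0.004]
contact_force: [0.1, 0.3, -0.0]
tool_pos: [0.6137, 0.3561, 0.2303]
tool_pos: [0.6721, 0.3519, 0.3241]
+y [(-0.04, 0.0995, [95, 80, 62, 62]), (-0.02, 0.0975, [64, 64, 48, 36]), (0, 0.0975, [64, 64, 47, 36]), (0.02, 0.0995, [95, 83, 65, 65]), (0.04, 0.1075, [128, 128, 77, 31])]
-y [(-0.04, -0.0975, [87, 84, 71, 71]), (-0.02, -0.1035, [104, 93, 72, 72]), (0, -0.1035, [109, 94, 74, 74]), (0.02, -0.1035, [110, 97, 74, 74]), (0.04, -0.1095, [108, 92, 58, 58])]
-x [(-0.08, -0.0755, [59, 59, 27, 16]), (-0.06, -0.0695, [146, 133, 104, 79]), (0.05, -0.0675, [138, 113, 85, 74]), (0.07, -0.0675, [135, 116, 92, 77]), (0.085, -0.0755, [143, 99, 47, 47])]
+x [(-0.08, 0.0675, [131, 131, 75, 30]), (-0.05, 0.0635, [151, 122, 88, 88]), (0.05, 0.0655, [163, 143, 101, 101]), (0.08, 0.0685, [136, 113, 60, 60])]
tray-frame: x -0.057..0.054 y -0.0623 (-0.069..-0.055) ang -0.008 n 713
tray-frame: x -0.053..0.056 y 0.0002 (-0.006..0.006) ang -0.003 n 681
tray-frame: x -0.053..0.058 y 0.0208 (0.014..0.028) ang -0.014 n 683
tray-frame: x -0.052..0.059 y -0.0416 (-0.049..-0.035) ang -0.009 n 680
t 55.47 q [-0.88  0.6   0.59  1.17 -0.32  1.47  1.14] p [0.6708 0.3532 0.324 ]
x [-0.996  0.085  0.005] y [ 0.085  0.996 -0.001] z [-0.005 -0.001 -1.   ]
```

Tray is within ~2 mm of the mark, rods seated. Check the bin from near.

```bash
for i in 1 2 3 4 5 6 7 8; do python3 -m creep '[{"gripper":0.6,"x":0.3,"y":-0.4,"z":0,"wx":0,"wy":0,"wz":0},{"gripper":0.6,"x":0.3,"y":-0.8,"z":0,"wx":0,"wy":0,"wz":0},{"gripper":0.6,"x":0.3,"y":-0.92,"z":0,"wx":0,"wy":0,"wz":0}]' 40 >/dev/null; done
python3 -m creep '[{"gripper":0.6,"x":0,"y":0,"z":0.3,"wx":0,"wy":0,"wz":0},{"gripper":0.6,"x":0,"y":0,"z":0.6,"wx":0,"wy":0,"wz":0},{"gripper":0.6,"x":0,"y":0,"z":0.8,"wx":0,"wy":0,"wz":0},{"gripper":0.6,"x":0,"y":0,"z":0.8,"wx":0,"wy":0,"wz":0},{"gripper":0.6,"x":0,"y":0,"z":0.8,"wx":0,"wy":0,"wz":0}]' 40 | sed -n 2p
python3 - <<'E'
from h import *
k=ctrl.calibration("wrist");im=ctrl.camera("wrist");cv2.imwrite("pics/w20.png",im)
hsv=cv2.cvtColor(im,cv2.COLOR_BGR2HSV);g=cv2.cvtColor(im,cv2.COLOR_BGR2GRAY)
P=np.array([px("wrist",q+(.02,)) for q in((.3353,-.4264),(.3384,-.2777),(.4188,-.2779),(.4127,-.4318))]);print("bin px",P.round())
x0,y0=(P.min(0)-12).astype(int);x1,y1=(P.max(0)+12).astype(int)
for s,c in blobs(im,(0,0,105),(180,45,255),x0,y0,x1,y1,60):print("bright",s,c,onz(k,c,.022).round(4))
for s,c in blobs(im,(15,60,60),(35,255,255),x0,y0,x1+150,y1+40,60):print("yellow",s,c,onz(k,c,.035).round(4))
for z in(.0,.022,.04):
    a=px("wrist",(.3724,-.403,z));print(z,a.round(1))
im=ctrl.camera("top");i0=cv2.imread("pics/top0.png");cv2.imwrite("pics/t20.png",im)
d=cv2.absdiff(im,i0).max(2)
for n,b in(("coil",(192,218,222,248)),("driver",(232,222,300,250))):print(n,(d[b[1]:b[3],b[0]:b[2]]>30).sum())
# tray-side local grid of bin brightness
for r in range(y0,y1,6):print(r,g[r,x0:x1:7])
E
```

```text
tool_pos: [0.3698, -0.3593, 0.2456]
bin px [[206. 138.]
 [326. 131.]
 [327. 192.]
 [210. 197.]]
bright [194, 118, 18, 7, 114] [202.1 120.7] [ 0.3116 -0.4265  0.022 ]
bright [216, 118, 52, 5, 137] [235.4 119.1] [ 0.3132 -0.3859  0.022 ]
bright [194, 118, 144, 21, 2089] [269.4 127.7] [ 0.327  -0.3456  0.022 ]
bright [328, 142, 10, 29, 128] [332.2 155. ] [ 0.3675 -0.2694  0.022 ]
bright [209, 149, 36, 41, 980] [227.6 167.8] [ 0.3725 -0.4026  0.022 ]
bright [194, 168, 144, 41, 1365] [275.  198.8] [ 0.4194 -0.3453  0.022 ]
yellow [358, 145, 89, 36, 2315] [407.1 161.2] [ 0.3804 -0.181   0.035 ]
yellow [280, 151, 34, 36, 957] [295.8 168.7] [ 0.378  -0.3172  0.035 ]
0.0 [229.9 162.6]
0.022 [228.2 166.2]
0.04 [226.7 169.5]
coil 74
driver 0
118 [113 116 116  93 117 116 117 117 119 109 108  84  95  96 109 125 150 149
 153 151 157]
124 [105  85  95  89 100 116 136 147 153 160 164 176 163 152 156 163 157 154
 146 147 155]
130 [152 144 151 148 148 142 154 153 151 154 156 156 151 152 154 154 155 156
 149 152 147]
136 [146 151 148 143 134 115 103  79  77  73  61  50  48  49  56  59  63  70
  67  85 
[... 374 characters left out ...]
8 161 117  49  48  49  48  53 114 116 138 184  68
  49  92 100]
172 [ 98 106  62 161  77 159 161 143  47  48  47  48  47 112 145 160 165 100
  47  91  99]
178 [ 98 101  72 154 160 161 161  83  63  53  52  53  65 110 163 162 170  47
  47 105 115]
184 [100  99  72  73 106 140 172  72  72  72  73  73  72  72 118 156  91  47
  46 141 151]
190 [102  94  73  70  72  72  96  72  73  69  68  68  68  68  56  54  52  40
  38 149 147]
196 [116 107 100  35  39  41  44  51  58  59  64  74  78  89  95  99 117 133
 142 156 151]
202 [ 70  68 128 128 133 136 135 140 141 137 137 137 145 138 141 130 132 105
 107  77  76]
208 [ 69  96 131 135 129 131 131 105  86  75  69  69  69  70  70  71  71  71
  70  70  69]
```

```bash
python3 - <<'E'
from h import *
for f in("top0","t20"):
    im=cv2.imread(f"pics/{f}.png");b=[(s,c) for s,c in blobs(im,(8,60,60),(25,255,255),190,215,225,250,10)];print(f,b,[onz("top",c,.015).round(3) for s,c in b])
E
python3 -m creep '[{"gripper":0.6,"x":0,"y":0,"z":-0.5,"wx":0,"wy":0,"wz":0},{"gripper":0.6,"x":0,"y":0,"z":-0.5,"wx":0,"wy":0,"wz":0},{"gripper":0.6,"x":0,"y":0,"z":-0.5,"wx":0,"wy":0,"wz":0},{"gripper":0.6,"x":0,"y":0,"z":-0.5,"wx":0,"wy":0,"wz":0}]' | sed -n 2,6p
python3 - <<'E'
from h import *
im=ctrl.camera("top");v=cv2.cvtColor(im,cv2.COLOR_BGR2GRAY)
cv2.imwrite("pics/t21.png",im)
E
```

```text
top0 [([196, 224, 21, 20, 120], array([206. , 233.4]))] [array([0.384, 0.175, 0.015])]
t20 [([197, 224, 20, 20, 113], array([206.5, 233.4]))] [array([0.384, 0.173, 0.015])]
tool_pos: [0.372, -0.3608, 0.2984]
orientation: [0.042, 0.999, -0.0, 0.002]
contact_force: [0.4, -0.7, -0.7]
grip_width: 0.0514
grip_force: 0.0
```

Coil and driver are undisturbed, everything is in place; handing in.

```bash
python3 -c "
from h import *
print(ctrl.sign_off())"
```

```text
the job is handed in; nothing more can be done
None
```

I handed the job in and got no verdict back; by my last camera measurements, the four rods are in their own grooves, the tray is within about 2 mm of the packing mark, the counter and weight are in the bin, the rake is upright in its rest, and the coil and screwdriver have not moved.

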